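Gauge the thread of a column packer's spindle

ROBOT

A 7-joint arm with a two-finger parallel gripper is mounted at the origin on the work surface. World frame = base frame: x ahead of the robot, y to its left, z up, the work surface at z = 0. Lengths are in m, angles in rad, forces in N, time in s.
With the tool pointing down it reaches from about 0.375 to 0.925 m from the base axis. Payload 3.1 kg.
Tool frame: the origin (TCP) lies at the very end of the fingers, on their centre line; the grasp point (between the pads) lies 19 mm behind it; z points along the fingers, y is the direction in which the jaws open and shut (so a half turn about z gives the same grasp; the last joint's range is limited). The gripper opens to 85 mm and grips with 20 to 120 N. Pads are 22 mm wide; open, the fingers measure 114 mm over their backs; the gripper's body (76 mm by 85 mm) begins 54 mm behind the grasp point. The pads swing forward as they close: fully open they stand 13 mm farther back than shut.
Start: joints at [-1.405, 0.383, 0.044, 1.598, -0.018, 1.161, -0.05], TCP at [0.169, 0.628, 0.231] pointing down, gripper open.
Joint ranges: [-2.61, 2.61], [-0.41, 2.15], [-1.48, 1.57], [0, 2.5], [-1.57, 4.71], [0.05, 1.97], [-2.85, 2.85]. Speed limits (rad/s): [2.79, 2.79, 3.14, 3.14, 3.14, 3.14, 3.14].

INTERFACE

Orientations are given as [roll, pitch, yaw] about the fixed x, y, z axes, in that order (R = Rz(yaw) Ry(pitch) Rx(roll)).
In Python, from rig import r, telemetry, vision, ticket gives the robot as it stands. Calls block until the motion is done:
- r.movep(position, orientation): joint-space move of the TCP to a pose.
- r.movel(position, v=0.15, frame=None, until_force=None): straight line of the TCP; frame=None keeps the orientation; v is the mean speed in m/s. With until_force (N) it stops when the force on the tool has changed by that much, and returns True; else False.
- r.move_j(angles): joint-space move.
- r.ungrasp() and r.close_gripper(): open the fingers fully, or close them until they stop; the grip force is fixed at half the most.
- r.sleep(seconds).
- r.ik(position, orientation): joint angles nearest the present ones, or None.
- telemetry.observe(): the state.
- vision.camera(name): name is "scene" or "side" or "wrist"; returns a dict with "image" (400x640x3 uint8, red, green, blue), "camera_matrix" (3x3 intrinsics, pixels), "rvec" (rotation vector, rad) and "tvec" (3), from world to camera coordinates, as OpenCV has them; the wrist camera has in their place "tool_from_camera" (4x4, takes a point from camera to tool coordinates, whose origin is the TCP and whose axes are the flange's). Camera axes: x right, y down, z forward; pixel columns grow to the right and rows downward; lengths in m; the calibration is good to about 2 mm. A picture is of the moment at which its call begins: read the wrist's pose just before it. There is no depth.
A pose or a line that the arm cannot do raises r.IKError and nothing moves.
- ticket.sign_off(): hands the job in, once; it reports no verdict.
The state is a dict: "time_s": time; "joint_pos": joint angles; "qd": joint speeds; "effort": joint torques, N m; "position": TCP position; "ee_rot": TCP orientation; "ft_force": force on the tool from outside, world axes, zero at the start; "torque": the same for the moment, N m; "width": finger opening in m.
Only numpy, scipy, OpenCV 4.12 (cv2) and the standard library are available. Lean on these libraries where they do the work, as an engineer would, in place of code of your own. Each camera call takes 0.05 s, during which the arm holds its last target.

TASK

Lay the brass screw spindle from the bench mat into the two V supports of the cradle. Then take the red pitch comb, set its teeth into the spindle's thread from above with light pressure until the whole row sits flat at the bottom of the thread, hold it so for two seconds, and hang the comb back upright in its slot of the wooden rack. Drop nothing, leave the spindle in the cradle, and leave everything else where it stands.

Things in the scene. Friction and masses are not known exactly. Their poses are not given: they have to be found in the camera images.
- brass_spindle: loose brass screw spindle, 155 mm long, 0.3-0.5 kg, lying level on the blue mat beside a like steel one, axis 21 mm above the bench. Origin on its axis at mid-length, own x along it; ends alike, either way round will do. Each side of the middle: thread to 42 mm, smooth journal of diameter 22 from 42 to 60 mm, then a hexagon 36 mm across flats. May be gripped round the thread at mid-length.
- brass_thread (a point): same point as the brass spindle's origin. Its thread: crest diameter 32, root diameter 25, pitch 6 mm, 60 degree V form; along the top there is a groove at this point and at every 6 mm from it, 5 mm wide at the crests, 1 mm at the root. Fully seated, comb teeth touch the root with their tips 12.5 mm above the axis; a comb riding on the crests has its tips 16 mm above the axis.
- cradle: fixed aluminium plate 140 x 70 x 8 mm with two steel V supports, origin under its middle, x along the axis that the spindle shall have. V supports: 10 mm thick, centred 51 mm either side of the middle, 48 mm wide, 50.5 mm high, 90 degree V open upwards, 36 mm wide at the top. They take the journals, with 4 mm play each way along the axis. Between them only the plate stands.
- cradle_axis (a point): point above the middle of the cradle, 48 mm above the bench, where the brass spindle's origin lies when it rests in both V supports; its axes are the cradle's
- leaf6: loose pitch comb with red grip, 6 mm pitch, fits the brass spindle; 65 g. Steel leaf 56 mm long (own x), 4 mm thick (own y), z 0 to 30 mm, 9 downward teeth 3.8 mm deep, 6 mm apart, the middle one at x = 0, tips 0.9 mm wide. Origin at the tip of the middle tooth, own z up. On top a grip block 44 mm long (x), 14 mm thick (y), z 30 to 56 mm. Balance point about 25 mm above the tips.
- leaf6_tip_a (a point): tip of the red comb's end tooth at x = -24 mm
- leaf6_tip_b (a point): tip of the red comb's end tooth at x = +24 mm
- rack: fixed wooden block 36 (x) x 176 (y) x 40 mm high, origin under its middle, with three slots along x, 9 mm wide, 34 mm deep, open at both ends, at y = -64, 0 and +64 mm. Each holds one comb, in any order, teeth down, the grip's underside resting on the block, the comb's origin then 10 mm above the bench; 10 mm of leaf stand out each side. The slot left empty is the red comb's.
- leaf4: loose bystander comb with yellow grip, 4 mm pitch, otherwise shaped like the red one; stays in its slot
- leaf8: loose bystander comb with green grip, 8 mm pitch, otherwise shaped like the red one; stays in its slot
- mat: fixed blue bench mat 176 (x) x 150 (y) x 3 mm, origin under its middle; the two spindles lie on it roughly along its x, one near y = +38 mm and one near y = -38 mm
- steel_spindle: loose bystander: steel spindle of the same shape, thread pitch 4 mm; stays on the mat
- amber_small: loose bystander, brown bottle with blue cap, 56 mm diameter, 98 mm high; origin under its foot
- beaker: loose bystander, glass beaker, 68 mm diameter, 90 mm high; origin under its foot
- flask: loose bystander, conical flask, 68 mm diameter, 104 mm high; origin under its foot
- stopper: loose bystander, black rubber stopper, 42 mm diameter, 35 mm high; origin under its foot
- brush: loose bystander, thread brush lying beside the cradle, 136 mm long (own x), 14 mm wide, 11 mm high, wooden handle; origin near its middle, on its underside
- vial: loose bystander, small brown vial with blue cap beside the rack, 24 mm diameter, 48 mm high; origin under its foot
- bottle0: loose bystander, brown bottle with blue cap, 74 mm diameter, 172 mm high, far right; origin under its foot
- bottle1: loose bystander, like bottle0, far middle
- bottle2: loose bystander, like bottle0, far left
Not all that is in view belongs to the job. There is more than one size of the cradle; the one meant has the size given above. What is shaped like the leaf6 but pink is not meant.

How it is judged:
By the outcome, as a careful person would: the job done as asked, in the order asked, and still so for the second after the job is handed in, with the robot touching nothing.
It also fails if it takes over 72 s, if anything falls off the work surface, if the arm or the gripper's body presses on something with over 40 N, if the wrist force passes 120 N, or if a joint passes its speed limit or range.

## Working session

There is one attempt and no reset: what is moved stays moved. The work goes in short steps, each a Python script; the robot and the scene stay as the last script left them, time stands still between calls to the robot, and variables do not carry over. Pictures are saved under pics/ and viewed, and the job is handed in when it is done.

```bash
ls; mkdir -p pics
python3 - <<'E'
from rig import r, telemetry, vision, ticket
import cv2
o=telemetry.observe()
print({k:o[k] for k in ('time_s','position','ee_rot','ft_force','width')})
for n in ('scene','side','wrist'):
    c=vision.camera(n); cv2.imwrite(f'pics/{n}0.png',c['image'][:,:,::-1])
    print(n,{k:v for k,v in c.items() if k!='image'})
E
```

```text
pics
{'time_s': 0.0, 'position': array([0.16922613, 0.62659462, 0.22985037]), 'ee_rot': array([-3.13890245e+00,  1.62149190e-04,  2.87794377e+00]), 'ft_force': array([-0.2956021 , -0.15440279,  0.3360838 ]), 'width': 0.0853723970496894}
scene {'camera_matrix': array([[446.37125706,   0.        , 312.72841949],
       [  0.        , 446.37125706, 197.28216477],
       [  0.        ,   0.        ,   1.        ]]), 'rvec': array([ 0.68981193,  2.50447357, -1.30096679]), 'tvec': array([ 0.45854811, -0.17563922,  1.78894241])}
side {'camera_matrix': array([[364.3251008 ,   0.        , 314.45644419],
       [  0.        , 364.3251008 , 196.06112961],
       [  0.        ,   0.        ,   1.        ]]), 'rvec': array([ 2.0587684 , -0.41328   ,  0.22375359]), 'tvec': array([-0.48861463,  0.22316034,  0.88357803])}
wrist {'camera_matrix': array([[335.36189245,   0.        , 323.70658402],
       [  0.        , 335.36189245, 199.86240029],
       [  0.        ,   0.        ,   1.        ]]), 'tool_from_camera': array([[-5.38418200e-04, -9.50797105e-01, -3.09813775e-01,
         7.80770318e-02],
       [ 9.99998774e-01, -9.67496324e-04,  1.23130472e-03,
        -6.63757769e-04],
       [-1.47046465e-03, -3.09812732e-01,  9.50796460e-01,
        -1.42437753e-01],
       [ 0.00000000e+00,  0.00000000e+00,  0.00000000e+00,
         1.00000000e+00]])}
```

View pics/scene0.png

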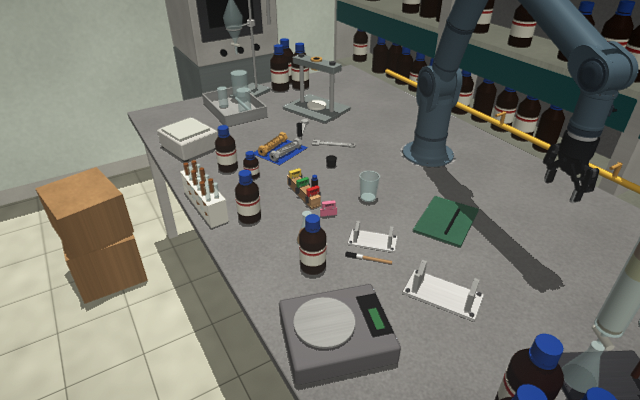

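View pics/side0.png

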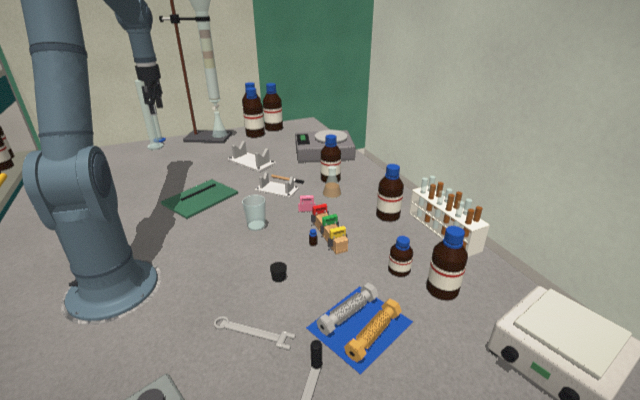

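View pics/wrist0.png

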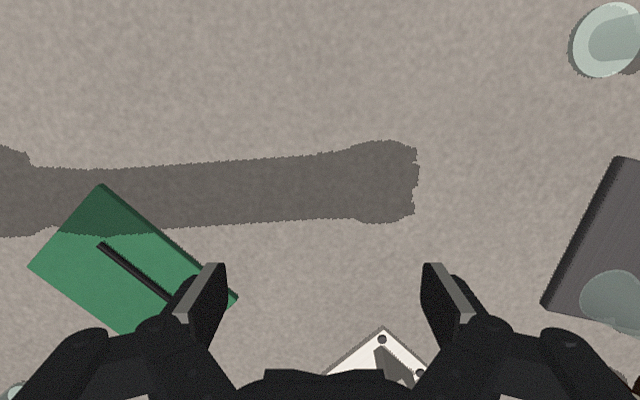

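The scene view shows the mat with both spindles at about (280,147), the rack at about (303,188), and two cradles at (373,238) and (443,290). I'll size the cradles and get rough positions.

```bash
cat > h.py <<'E'
import numpy as np, cv2
from scipy.spatial.transform import Rotation as Ro
from rig import r, telemetry, vision, ticket
def cam(n):
    """returns dict with img, K, R (cam->world), c (centre)"""
    o=telemetry.observe()
    c=vision.camera(n); K=c['camera_matrix']
    if n=='wrist':
        T=np.eye(4); T[:3,:3]=Ro.from_euler('xyz',o['ee_rot']).as_matrix(); T[:3,3]=o['position']
        M=T@c['tool_from_camera']; R=M[:3,:3]; p=M[:3,3]
    else:
        Rw=cv2.Rodrigues(np.array(c['rvec'],float))[0]; R=Rw.T; p=-Rw.T@np.array(c['tvec'],float)
    return dict(img=c['image'],K=K,R=R,c=p,t=o['time_s'])
def save(c,name,crop=None,scale=1):
    im=c['img'][:,:,::-1]
    if crop: x0,y0,x1,y1=crop; im=im[y0:y1,x0:x1]
    if scale!=1: im=cv2.resize(im,None,fx=scale,fy=scale,interpolation=cv2.INTER_CUBIC)
    cv2.imwrite('pics/'+name+'.png',im)
def ray(c,uv):
    d=c['R']@np.linalg.solve(c['K'],np.array([uv[0],uv[1],1.0])); return d/np.linalg.norm(d)
def plane(c,uv,z):
    d=ray(c,uv); return c['c']+d*(z-c['c'][2])/d[2]
def tri(obs):
    A=np.zeros((3,3));b=np.zeros(3)
    for c,uv in obs:
        d=ray(c,uv);P=np.eye(3)-np.outer(d,d);A+=P;b+=P@c['c']
    x=np.linalg.solve(A,b)
    return x,[np.linalg.norm((np.eye(3)-np.outer(ray(c,uv),ray(c,uv)))@(x-c['c'])) for c,uv in obs]
def proj(c,p):
    q=c['K']@(c['R'].T@(np.array(p,float)-c['c'])); return q[:2]/q[2]
def shut(c,name):
    np.savez('pics/'+name+'.npz',**c)
def load(name):
    d=np.load('pics/'+name+'.npz'); return {k:d[k] for k in d.files}
E
python3 - <<'E'
from h import *
np.set_printoptions(precision=4,suppress=True)
s=cam('scene'); shut(s,'s'); d=cam('side'); shut(d,'d')
save(s,'s_cr',(230,120,350,240),6); save(d,'d_cr',(290,180,430,370),3); save(s,'s_cr2',(335,215,495,325),5)
print(s['c'],d['c'])
for n,uv in dict(brass=(272,142),steel=(287,149),rackslot=(310,200)).items(): print(n,plane(s,uv,.02))
for n,uv in dict(brass=(377,328),steel=(350,308),red=(320,222)).items(): print(n,plane(d,uv,.02))
for n,uv in dict(a=(348,244),b=(358,228),c=(397,238),d=(393,253), A=(404,287),B=(420,266),C=(483,293),D=(472,318)).items(): print(n,plane(s,uv,.008))
E
```

```text
[1.1834 1.116  0.8919] [ 0.2097 -0.7943  0.628 ]
brass [ 0.5042 -0.3772  0.02  ]
steel [ 0.4791 -0.2928  0.02  ]
rackslot [0.5773 0.058  0.02  ]
brass [ 0.5169 -0.3658  0.02  ]
steel [ 0.4905 -0.2964  0.02  ]
red [0.5618 0.0375 0.02  ]
a [0.5857 0.2974 0.008 ]
b [0.5164 0.251  0.008 ]
c [0.443  0.3513 0.008 ]
d [0.4959 0.3977 0.008 ]
A [0.5555 0.5177 0.008 ]
B [0.4652 0.4791 0.008 ]
C [0.3921 0.6407 0.008 ]
D [0.4791 0.6844 0.008 ]
```

```bash
ls -la pics
```

```text
total 3800
drwxr-xr-x 2 agent agent   4096 Dec  7 07:13 .
drwxr-xr-x 3 agent agent   4096 Dec  7 07:13 ..
-rw-r--r-- 1 agent agent 769372 Dec  7 07:13 d.npz
-rw-r--r-- 1 agent agent 305145 Dec  7 07:13 d_cr.png
-rw-r--r-- 1 agent agent 769372 Dec  7 07:13 s.npz
-rw-r--r-- 1 agent agent 453348 Dec  7 07:13 s_cr.png
-rw-r--r-- 1 agent agent 369552 Dec  7 07:13 s_cr2.png
-rw-r--r-- 1 agent agent 366617 Dec  7 07:12 scene0.png
-rw-r--r-- 1 agent agent 411255 Dec  7 07:12 side0.png
-rw-r--r-- 1 agent agent 424624 Dec  7 07:12 wrist0.png
```

View pics/s_cr.png

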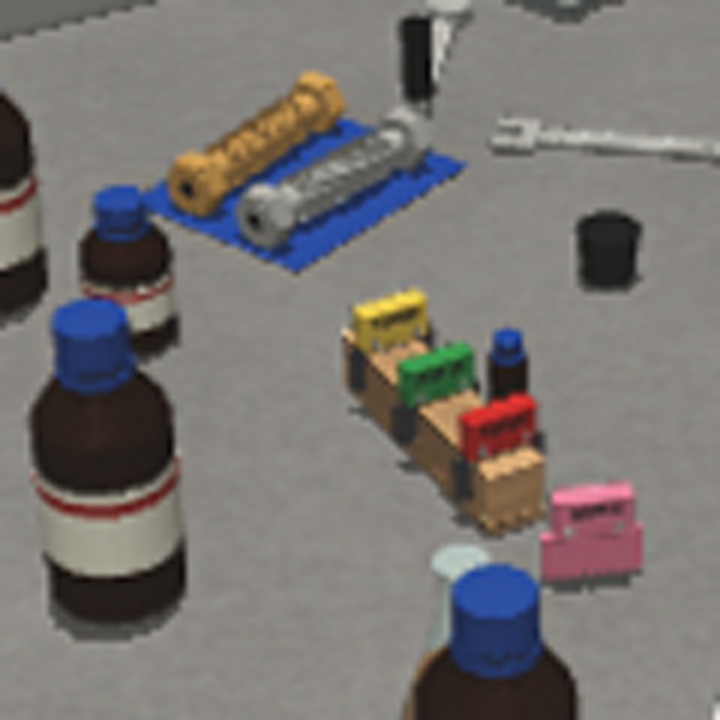

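View pics/d_cr.png

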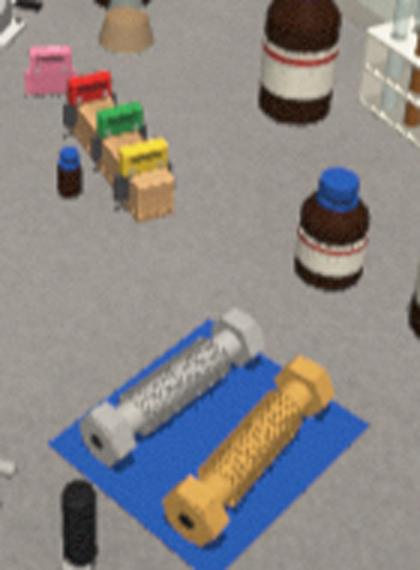

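View pics/s_cr2.png

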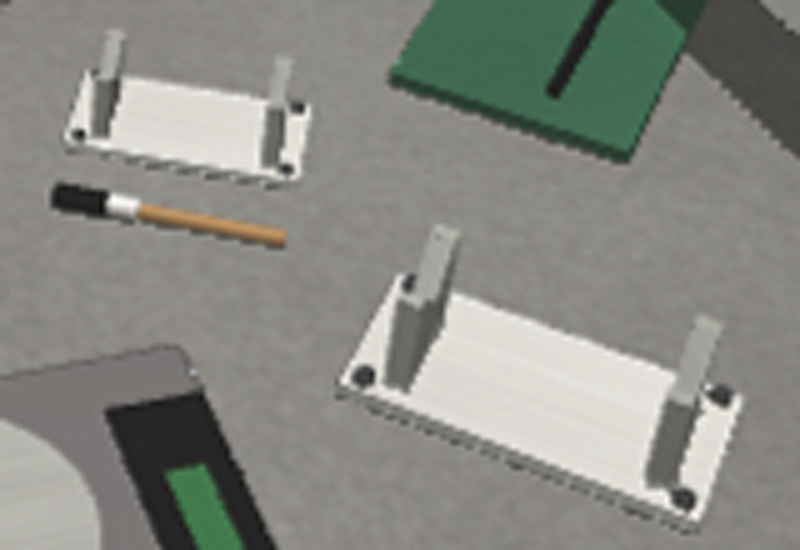

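Run:
```python
from h import *
np.set_printoptions(precision=4,suppress=True)
s=load('s');d=load('d')
C=lambda x,y:(x/6+230-.4,y/6+120-.4)
D=lambda x,y:(x/3+290-.3,y/3+180-.3)
a,ra=tri([(s,C(190,185)),(d,D(305,385))]);b,rb=tri([(s,C(322,97)),(d,D(196,508))])
print('brass ends',a,b,ra,rb,np.linalg.norm(a-b),np.degrees(np.arctan2(*(b-a)[1::-1])))
for n,u,v in [('red',C(500,425),D(92,85)),('green',C(437,372),D(120,118)),('yellow',C(392,318),D(143,153)),('pink',C(595,500),D(52,60)),('vialtop',C(508,335),D(68,152))]:
    print(n,*tri([(s,u),(d,v)]))
for n,uv in dict(bott=(313,272),amber=(251,178),bott2=(248,222),beak=(369,202),stop=(332,167)).items(): print(n,plane(s,uv,0))
print(telemetry.observe()['joint_pos'])
for n,p in dict(cr=(.51,.324,.25),rack=(.55,.02,.25),mat=(.51,-.37,.25)).items():
    for y in range(-180,180,30):
        q=r.ik(p,[np.pi,0,np.radians(y)]); print(n,y,q if q is None else np.round(q,2))
```

```text
brass ends [ 0.5729 -0.3329  0.0216] [ 0.4466 -0.3948  0.0253] [np.float64(0.0005480228785011368), np.float64(0.0005480228785009879)] [np.float64(0.0035700555431283218), np.float64(0.003570055543128414)] 0.14064265729272132 -153.8986530514181
red [0.5689 0.0583 0.0557] [np.float64(0.0028067270937062183), np.float64(0.0028067270937061867)]
green [ 0.571  -0.0068  0.0553] [np.float64(0.0018095712217449224), np.float64(0.001809571221744979)]
yellow [ 0.5658 -0.069   0.0566] [np.float64(0.001504588066527811), np.float64(0.0015045880665277818)]
pink [0.5555 0.1349 0.0467] [np.float64(0.0032268340370787884), np.float64(0.003226834037078822)]
vialtop [ 0.5096 -0.0294  0.0477] [np.float64(0.0009333630699747631), np.float64(0.0009333630699747954)]
bott [0.7309 0.3374 0.    ]
amber [ 0.6795 -0.2001  0.    ]
bott2 [0.7954 0.0354 0.    ]
beak [0.3972 0.148  0.    ]
stop [ 0.3817 -0.1103  0.    ]
[-1.4048  0.3834  0.0439  1.5987 -0.0179  1.1612 -0.0499]
cr -180 [-0.84  0.28  0.24  1.7  -0.07  1.16  1.  ]
cr -150 [-0.79  0.28  0.19  1.7  -0.06  1.17  1.51]
cr -120 [-0.73  0.28  0.12  1.7  -0.04  1
[... 1020 characters left out ...]
  1.85 -0.17  1.14  0.57]
rack 150 [-0.77  0.21  0.76  1.85 -0.16  1.14  1.09]
mat -180 [ 0.7   0.34 -0.17  1.62  0.06  1.19  2.09]
mat -150 [ 1.04  0.4  -0.61  1.6   0.24  1.22  2.48]
mat -120 [-0.34  0.74  1.38  1.67 -0.74  1.37 -2.51]
mat -90 [-0.34  0.74  1.38  1.67 -0.74  1.37 -1.99]
mat -60 [-0.34  0.74  1.38  1.67 -0.74  1.37 -1.47]
mat -30 [-0.26  0.57  1.15  1.67 -0.54  1.27 -1.09]
mat 0 [-0.26  0.57  1.15  1.67 -0.54  1.27 -0.57]
mat 30 [-0.26  0.57  1.15  1.67 -0.54  1.27 -0.05]
mat 60 [-0.26  0.57  1.15  1.67 -0.54  1.27  0.48]
mat 90 [-0.26  0.57  1.15  1.67 -0.54  1.27  1.  ]
mat 120 [ 0.01  0.39  0.7   1.65 -0.27  1.19  1.3 ]
mat 150 [ 0.35  0.33  0.26  1.64 -0.09  1.18  1.68]
```

Run:
```python
from h import *
np.set_printoptions(precision=4,suppress=True)
D=np.pi/180
r.movep([.49,.345,.22],[np.pi,0,130*D]); print(telemetry.observe()['time_s'],telemetry.observe()['joint_pos'])
c=cam('wrist'); shut(c,'wc'); save(c,'wc',scale=1.25)
r.movep([.567,.065,.22],[np.pi,0,90*D]); print(telemetry.observe()['time_s'],telemetry.observe()['joint_pos'])
c=cam('wrist'); shut(c,'wr'); save(c,'wr',scale=1.25)
```

```text
1.825 [-0.9704  0.3066  0.3413  1.7492 -0.1149  1.1052  0.1105]
2.9917 [-0.7056  0.2747  0.6042  1.8274 -0.1763  1.093  -0.0326]
```

View pics/wc.png

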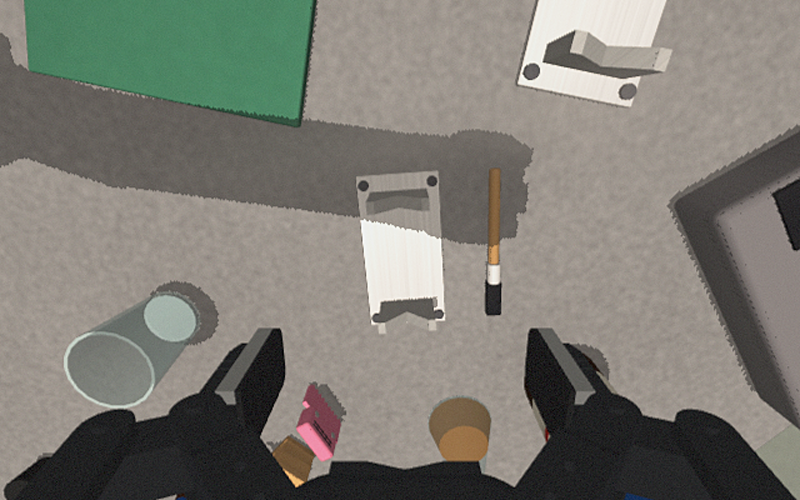

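View pics/wr.png

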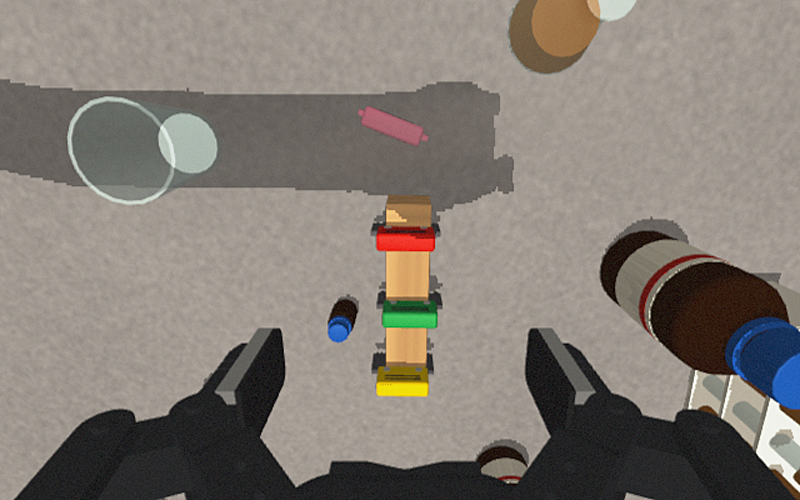

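Run:
```python
from h import *
c=load('wc'); save(c,'wc_z',(270,120,380,280),5)
im=cv2.imread('pics/wc_z.png'); 
c=load('wr'); save(c,'wr_z',(280,140,370,330),4)
```

```text
(no output)
```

View pics/wc_z.png

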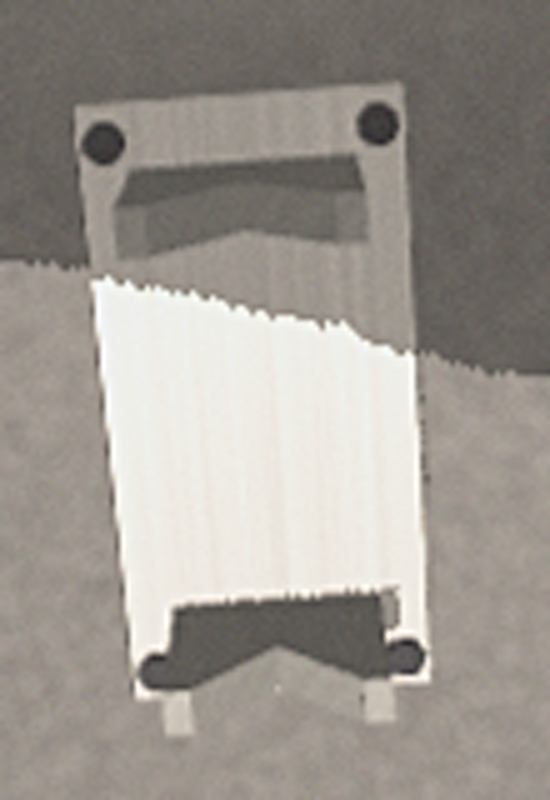

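View pics/wr_z.png

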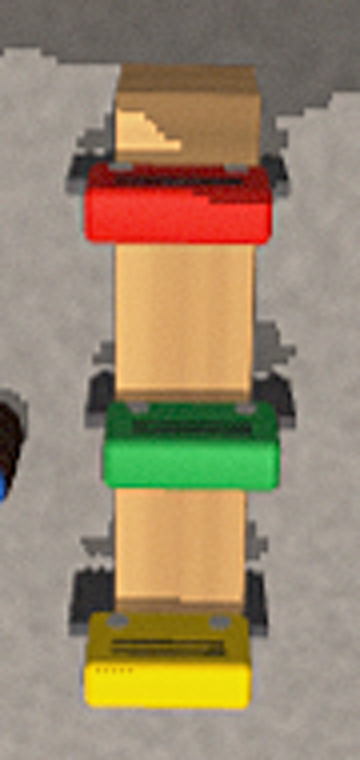

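Run:
```python
from h import *
np.set_printoptions(precision=4,suppress=True)
c=load('wc'); s=load('s')
Z=lambda x,y:((x+.5)/5-.5+270,(y+.5)/5-.5+120)
P=[plane(c,Z(*p),.008) for p in [(77,107),(402,83),(430,680),(138,697)]]
H=[plane(c,Z(*p),.008) for p in [(103,143),(378,124),(408,656),(158,671)]]
T=[plane(c,Z(*p),.0505) for p in [(131,232),(350,220),(381,702),(178,713)]]
for n,Q in (('plate',P),('holes',H),('tabs',T)):
    Q=np.array(Q); print(n,Q.mean(0),[round(float(np.linalg.norm(Q[i]-Q[(i+1)%4])),4) for i in range(4)],
      [round(float(np.degrees(np.arctan2(*(Q[a]-Q[b])[1::-1]))),2) for a,b in ((0,3),(1,2))])
# height check: tabs seen in scene view, crop2 = (335,215) x5
S=lambda x,y:((x+.5)/5-.5+335,(y+.5)/5-.5+215)
# support tops in scene: centre of top edges
print('tri', tri([(s,S(115,34)),(c,Z(131,232))]), )
for t in T: print(proj(s,t), (proj(s,t)-[335,215])*5)
# rack / red: zoom (280,140)x4
W=lambda x,y:((x+.5)/4-.5+280,(y+.5)/4-.5+140)
c=load('wr')
def g(p,z): return plane(c,W(*p),z)
# red grip top face corners (z .066)
for n,y0,y1,xl,xr in (('red',196,241,85,271),('green',440,489,103,279),('yellow',662,706,85,250)):
    print(n,[g(p,.066) for p in ((xl,y0),(xr,y0),(xr,y1),(xl,y1))])
for n,pts in dict(redL=[(115,250),(254,250)],mid=[(115,390),(250,390)],low=[(115,500),(245,500)],low2=[(115,600),(244,600)]).items(): print(n,[g(p,.04) for p in pts])
print(g((120,93),.04),g((258,93),.04))
```

```text
plate [0.5124 0.3176 0.008 ] [0.0684, 0.1391, 0.0688, 0.1385] [134.15, 134.32]
holes [0.5129 0.317  0.008 ] [0.0582, 0.1244, 0.0586, 0.1242] [134.42, 134.59]
tabs [0.5126 0.317  0.0505] [0.0415, 0.1019, 0.0422, 0.1021] [134.26, 134.69]
tri (array([0.4964, 0.2988, 0.0378]), [np.float64(0.049302893306983), np.float64(0.0493028933069829)])
[390.8946 226.9454] [279.4729  59.7269]
[388.9111 235.6229] [269.5557 103.1143]
[354.3317 230.1472] [96.6583 75.7361]
[357.1062 221.5807] [110.5309  32.9033]
red [array([0.547 , 0.0617, 0.066 ]), array([0.5897, 0.0619, 0.066 ]), array([0.59  , 0.0511, 0.066 ]), array([0.5469, 0.0509, 0.066 ])]
green [array([ 0.5504, -0.    ,  0.066 ]), array([0.5933, 0.0001, 0.066 ]), array([ 0.5937, -0.0132,  0.066 ]), array([ 0.5502, -0.0134,  0.066 ])]
yellow [array([ 0.545 , -0.0633,  0.066 ]), array([ 0.5876, -0.0631,  0.066 ]), array([ 0.5878, -0.0765,  0.066 ]), array([ 0.5447, -0.0767,  0.066 ])]
redL [array([0.5526, 0.0402, 0.04  ]), array([0.5878, 0.0403, 0.04  ])]
mid [array([0.5522, 0.0016, 0.04  ]), array([0.5876, 0.0017, 0.04  ])]
low [array([ 0.5519, -0.0307,  0.04  ]), array([ 0.5869, -0.0306,  0.04  ])]
low2 [array([ 0.5516, -0.0616,  0.04  ]), array([ 0.5872, -0.0615,  0.04  ])]
[0.5542 0.0805 0.04  ] [0.5879 0.0806 0.04  ]
```

Cradle centre comes out at (0.5127, 0.317), axis 134.4°, and every size I checked matches the text. The red grip is at (0.568, 0.058), with the combs 64 mm apart as stated. Next is the mat.

Run:
```python
from h import *
np.set_printoptions(precision=4,suppress=True)
s=load('s');c=load('wc')
Z=lambda x,y:((x+.5)/5-.5+270,(y+.5)/5-.5+120); S=lambda x,y:((x+.5)/5-.5+335,(y+.5)/5-.5+215)
print(tri([(s,S(115,34)),(c,Z(178,713))]))
r.move_j([.63,.33,0.05,1.70,0,1.12,-.5]); o=telemetry.observe(); print(o['time_s'],o['position'],o['ee_rot'])
c=cam('wrist'); shut(c,'wm'); save(c,'wm',scale=1.25)
```

```text
(array([0.5324, 0.2671, 0.052 ]), [np.float64(0.00038134682410422184), np.float64(0.00038134682410430933)])
4.8417 [ 0.4515 -0.4147  0.2177] [3.1415 0.0172 0.3967]
```

View pics/wm.png

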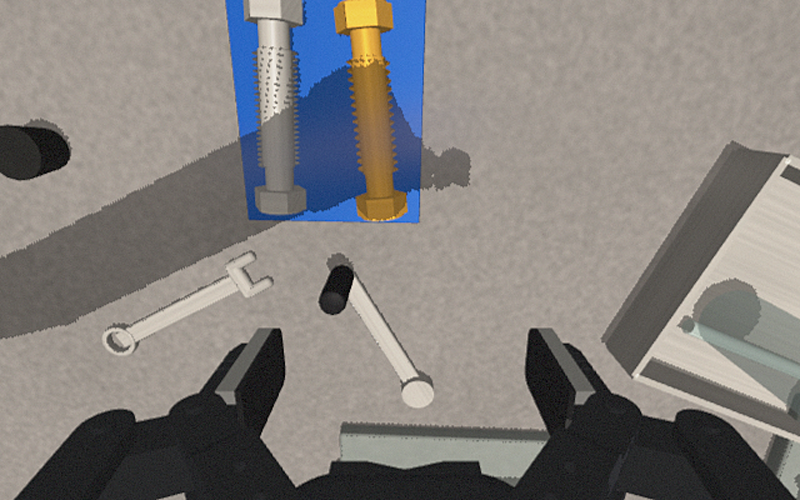

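Run:
```python
from h import *
np.set_printoptions(precision=4,suppress=True)
c=load('wm')
a=plane(c,(366/1.25,40/1.25),.021);b=plane(c,(379/1.25,185/1.25),.021);print(a,b,np.degrees(np.arctan2(*(a-b)[1::-1])))
D=np.pi/180
r.movep([.51,-.364,.22],[np.pi,0,26*D]); o=telemetry.observe(); print(o['time_s'],o['position'],o['joint_pos'])
c=cam('wrist'); shut(c,'wm2'); save(c,'wm2',scale=1.25); save(c,'wm2_z',(200,80,400,280),4)
```

```text
[ 0.5589 -0.3404  0.021 ] [ 0.4641 -0.388   0.021 ] 26.6762513771898
5.3083 [ 0.5131 -0.36    0.22  ] [ 0.5465  0.3498  0.0002  1.6671 -0.0016  1.1246 -0.5619]
```

View pics/wm2.png

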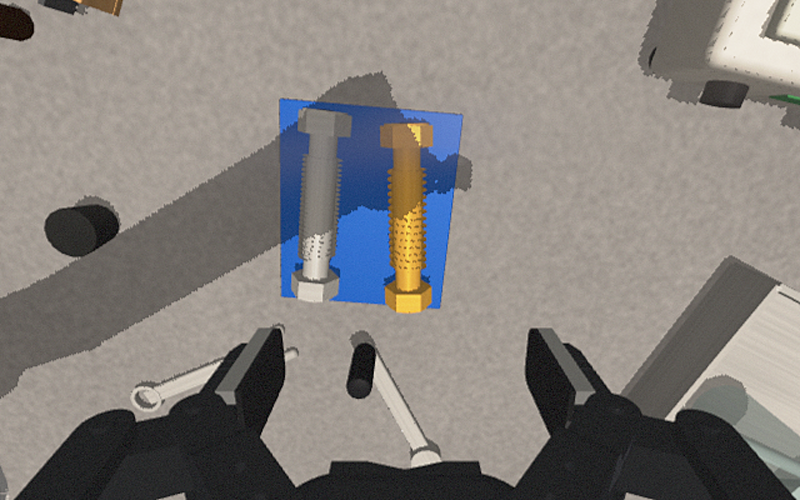

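View pics/wm2_z.png

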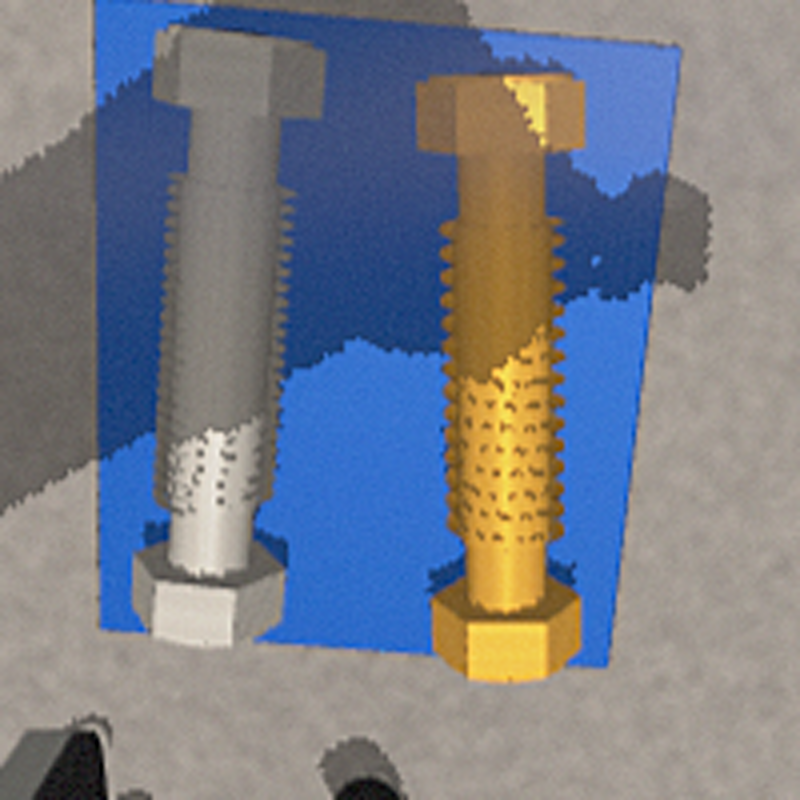

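Run:
```python
from h import *
np.set_printoptions(precision=4,suppress=True)
print(telemetry.observe()['position'],telemetry.observe()['ee_rot'])
c=load('wm2'); Z=lambda x,y:((x+.5)/4-.5+200,(y+.5)/4-.5+80)
A=plane(c,Z(502,185),.021);B=plane(c,Z(507,575),.021); print('axis',A,B,np.degrees(np.arctan2(*(A-B)[1::-1])))
t=[plane(c,Z(*p),.021) for p in ((446,229),(559,232),(456,527),(556,527))]
print(t); u=(t[0]+t[1])/2; l=(t[2]+t[3])/2; print('mid',(u+l)/2,np.linalg.norm(u-l),[np.linalg.norm(t[0]-t[1]),np.linalg.norm(t[2]-t[3])])
st=[plane(c,Z(*p),.021) for p in ((170,180),(294,192),(155,495),(270,495))]
print('steel mid',np.mean(st,0)); ua=(A-B)/np.linalg.norm(A-B); nn=np.array([-ua[1],ua[0],0]); print('perp',[(x-A)@nn for x in st])
save(load('wm'),'wm_z',(240,0,360,190),4)
```

```text
[ 0.5113 -0.3622  0.2199] [-3.1415  0.0002  0.4578]
axis [ 0.5564 -0.3411  0.021 ] [ 0.4633 -0.389   0.021 ] 27.232885992847923
[array([ 0.5404, -0.3333,  0.021 ]), array([ 0.5524, -0.3591,  0.021 ]), array([ 0.4697, -0.3704,  0.021 ]), array([ 0.4817, -0.3946,  0.021 ])]
mid [ 0.511  -0.3644  0.021 ] 0.07946983129352211 [np.float64(0.02852039121718894), np.float64(0.027044356328374795)]
steel mid [ 0.4875 -0.2943  0.021 ]
perp [np.float64(0.0828159124382012), np.float64(0.05205122636173583), np.float64(0.09420956395061333), np.float64(0.06333405524480151)]
```

View pics/wm_z.png

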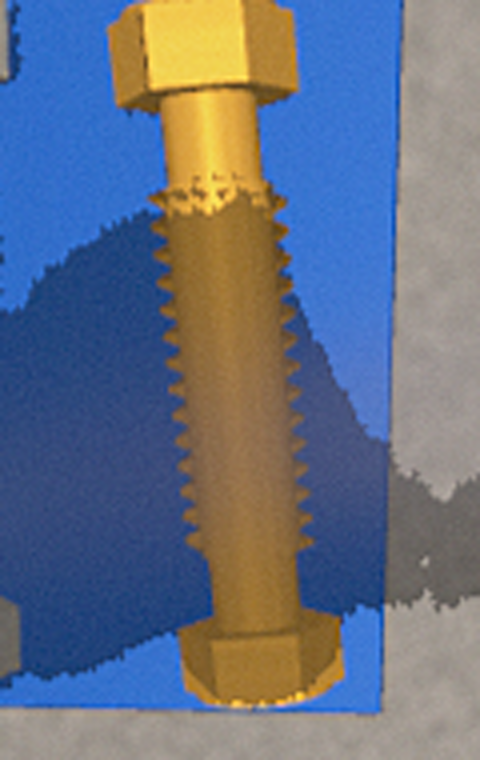

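Run:
```python
from h import *
np.set_printoptions(precision=4,suppress=True)
c=load('wm2'); Z=lambda x,y:((x+.5)/4-.5+200,(y+.5)/4-.5+80)
e=load('wm'); Y=lambda x,y:((x+.5)/4-.5+240,(y+.5)/4-.5)
t=[tri([(c,Z(*p)),(e,Y(*q))]) for p,q in (((446,229),(158,200)),((559,232),(278,200)),((456,527),(193,543)),((556,527),(305,543)))]
for x in t: print(x)
print(np.mean([x[0] for x in t],0))
print([plane(e,Y(*q),.021) for q in ((158,200),(278,200),(193,543),(305,543))], np.mean([plane(e,Y(*q),.021) for q in ((158,200),(278,200),(193,543),(305,543))],0))
```

```text
(array([ 0.5403, -0.3335,  0.0188]), [np.float64(0.00023123842253875378), np.float64(0.00023123842253874646)])
(array([ 0.5516, -0.3594,  0.0158]), [np.float64(0.0003603180464316271), np.float64(0.00036031804643173757)])
(array([ 0.471 , -0.3696,  0.0256]), [np.float64(0.0002822609376063031), np.float64(0.0002822609376061036)])
(array([ 0.4804, -0.3953,  0.0171]), [np.float64(0.00018653172127145858), np.float64(0.00018653172127134292)])
[ 0.5108 -0.3644  0.0193]
[array([ 0.5403, -0.334 ,  0.021 ]), array([ 0.551 , -0.3595,  0.021 ]), array([ 0.47  , -0.3692,  0.021 ]), array([ 0.4808, -0.395 ,  0.021 ])] [ 0.5105 -0.3644  0.021 ]
```

Run:
```python
from h import *
np.set_printoptions(precision=4,suppress=True)
y=27.2*np.pi/180
r.movep([.5131,-.3689,.12],[np.pi,0,y]); r.sleep(.3); o=telemetry.observe(); print(o['time_s'],o['position'],o['ee_rot'],o['joint_pos'])
r.movel([.5131,-.3689,.035],v=.15)
hit=r.movel([.5131,-.3689,.009],v=.06,until_force=6); o=telemetry.observe(); print(hit,o['time_s'],o['position'],o['ft_force'])
c=cam('wrist'); save(c,'g1',scale=1.25)
```

```text
6.1417 [ 0.5146 -0.3698  0.1225] [ 3.1378 -0.0022  0.4747] [ 0.5584  0.4612 -0.0004  1.7297  0.0003  0.9462 -0.5383]
False 7.4417 [ 0.5128 -0.3687  0.0085] [ 0.1323  0.0426 -0.6527]
```

View pics/g1.png

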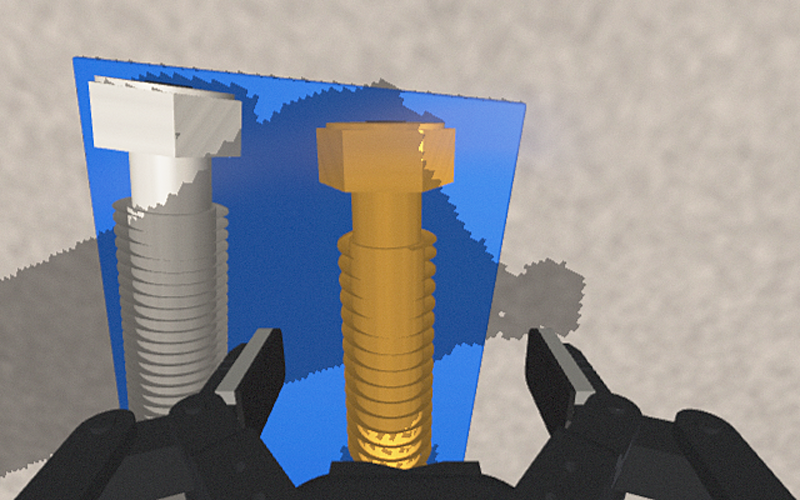

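The open fingers at (255,365) and (555,365) straddle the brass thread at (385,340), with no contact on the steel one. I'll grip and lift.

Run:
```python
from h import *
np.set_printoptions(precision=4,suppress=True)
r.close_gripper(); o=telemetry.observe(); print(o['time_s'],o['position'],o['width'],o['ft_force'])
r.movel([.5131,-.3689,.04],v=.08); r.movel([.5131,-.3689,.2],v=.25); r.sleep(.2)
o=telemetry.observe(); print(o['time_s'],o['position'],o['width'],o['ft_force'],o['torque'])
c=cam('wrist'); shut(c,'g2'); save(c,'g2',scale=1.25)
y=134.4*np.pi/180
for yy in (y,y-np.pi): print(r.ik([.5127,.317,.2],[np.pi,0,yy]))
```

```text
8.05 [ 0.513  -0.368   0.0094] 0.02895867421940735 [-1.7037  2.2178  5.2458]
9.5833 [ 0.5116 -0.3679  0.1971] 0.028861717167058258 [-0.3768 -0.0976 -3.1092] [ 0.0029 -0.0323 -0.0075]
[-0.052   0.4156 -0.7091  1.7174  0.2966  1.1188 -0.0752]
[-1.4815  0.5771  1.1561  1.7836 -0.5737  1.1681 -2.513 ]
```

View pics/g2.png

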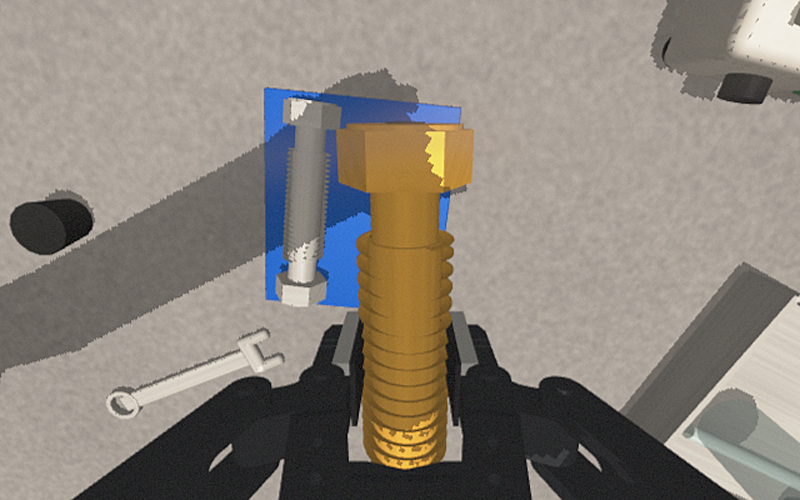

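Run:
```python
from h import *
np.set_printoptions(precision=4,suppress=True)
c=load('g2'); o=telemetry.observe()
R=Ro.from_euler('xyz',o['ee_rot']).as_matrix(); p=o['position']
for n,t in dict(end_top=(.0775,0,-.012-.018),in_top=(.060,0,-.012-.018),jour_thread_top=(.042,0,-.012-.011),thr_l=(.042,-.016,-.012),thr_r=(.042,.016,-.012),hexl=(.06,-.0208,-.012),hexr=(.06,.0208,-.012)).items(): print(n,proj(c,p+R@np.array(t))*1.25)
```

```text
end_top [401.0211 122.5114]
in_top [401.2298 190.6479]
jour_thread_top [401.6283 246.7573]
thr_l [352.2974 236.4956]
thr_r [451.5356 236.4812]
hexl [334.5119 180.5611]
hexr [469.0387 180.5151]
```

Run:
```python
from h import *
np.set_printoptions(precision=4,suppress=True)
y=134.4*np.pi/180; X,Y=.5127,.317
r.movep([X,Y,.16],[np.pi,0,y]); r.sleep(.3); o=telemetry.observe(); print(o['time_s'],o['position'],o['ee_rot'],o['width'],o['joint_pos'])
r.movel([X,Y,.068],v=.12); r.sleep(.2); o=telemetry.observe(); print(o['time_s'],o['position'],o['ee_rot'],o['ft_force'])
c=cam('wrist'); shut(c,'p1'); save(c,'p1',scale=1.25)
c=cam('side'); save(c,'p1d',(220,130,340,220),6)
```

```text
12.375 [0.513  0.3166 0.16  ] [-3.1416  0.0002  2.345 ] 0.028912047472352296 [-0.0523  0.4655 -0.7123  1.7505  0.3443  1.0542 -0.1106]
13.4917 [0.5134 0.3175 0.0691] [3.1396 0.0006 2.3456] [ 0.3722  0.4747 -3.4059]
```

View pics/p1.png

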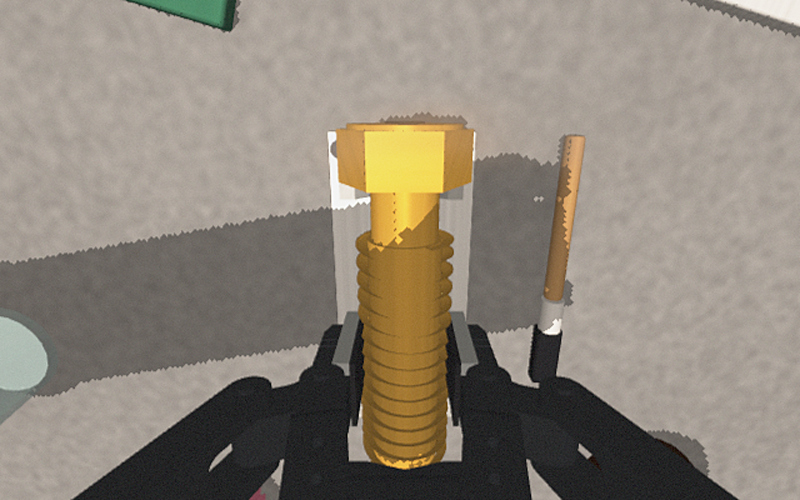

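View pics/p1d.png

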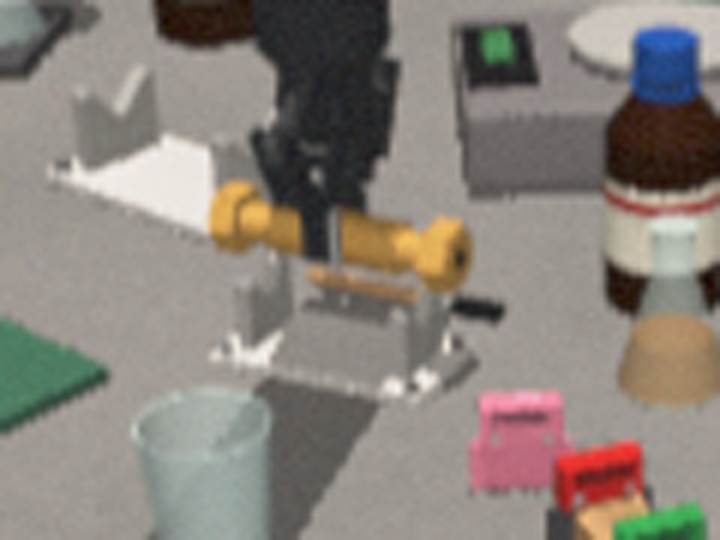

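The spindle sits square over the cradle in both views, with its hex end at (405,155) and the supports below it. I'll lower it until contact.

Run:
```python
from h import *
np.set_printoptions(precision=4,suppress=True)
X,Y=.5127,.317
r.movel([X,Y,.044],v=.08)
h=r.movel([X,Y,.031],v=.025,until_force=4); o=telemetry.observe(); print(h,o['time_s'],o['position'],o['ft_force'])
r.sleep(.2); o=telemetry.observe(); print(h,o['time_s'],o['position'],o['ft_force'],o['torque'])
```

```text
True 14.4167 [0.5124 0.3166 0.0363] [ 0.194  -0.1946  2.6819]
True 14.6167 [0.5124 0.3166 0.0363] [-0.5301 -0.5157  3.0502] [-0.0298  0.0077 -0.0466]
```

Run:
```python
from h import *
np.set_printoptions(precision=4,suppress=True)
X,Y=.5127,.317; y=134.4*np.pi/180
r.ungrasp(); r.movel([X,Y,.17],v=.25); r.sleep(.3)
c=cam('wrist'); shut(c,'p2'); save(c,'p2',scale=1.25); save(c,'p2_z',(240,80,380,280),4)
u=np.array([np.cos(y),np.sin(y)])
r.movel([X+.05*u[0],Y+.05*u[1],.17],v=.2); r.sleep(.3)
c=cam('wrist'); shut(c,'p3'); save(c,'p3',scale=1.25); save(c,'p3_z',(240,80,380,280),4)
print(telemetry.observe()['time_s'])
c=cam('side'); save(c,'p2d',(220,130,340,220),6)
```

```text
17.0
```

View pics/p2_z.png

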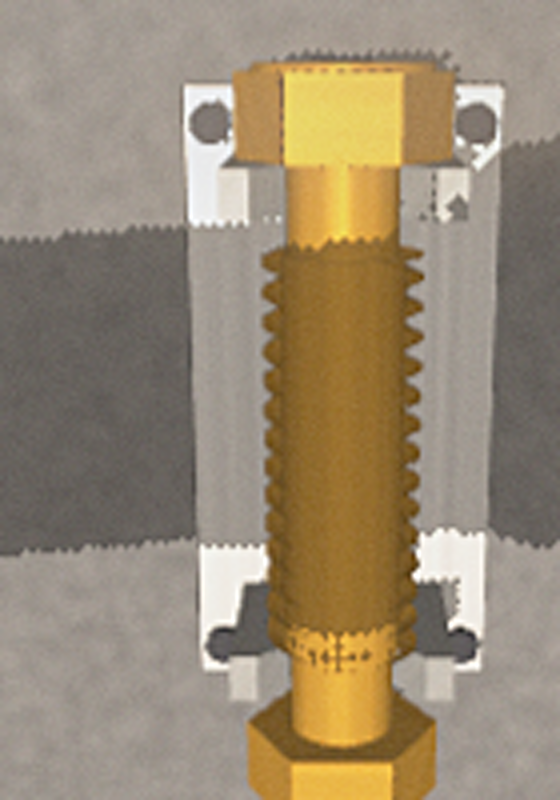

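View pics/p3.png

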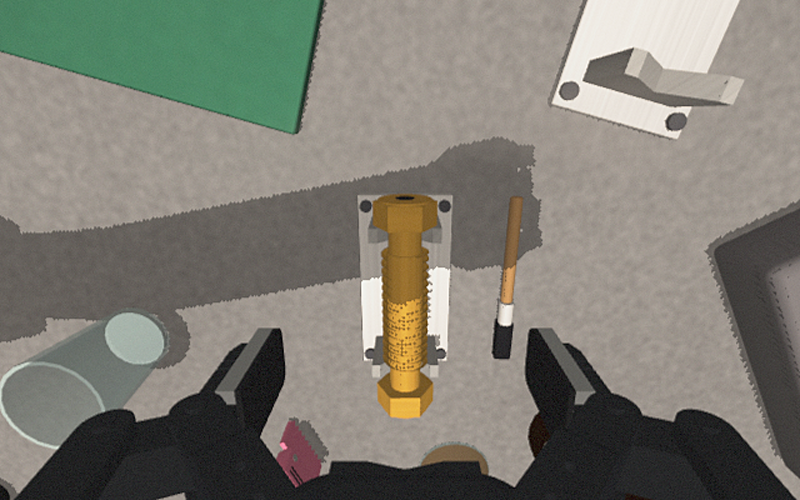

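View pics/p2d.png

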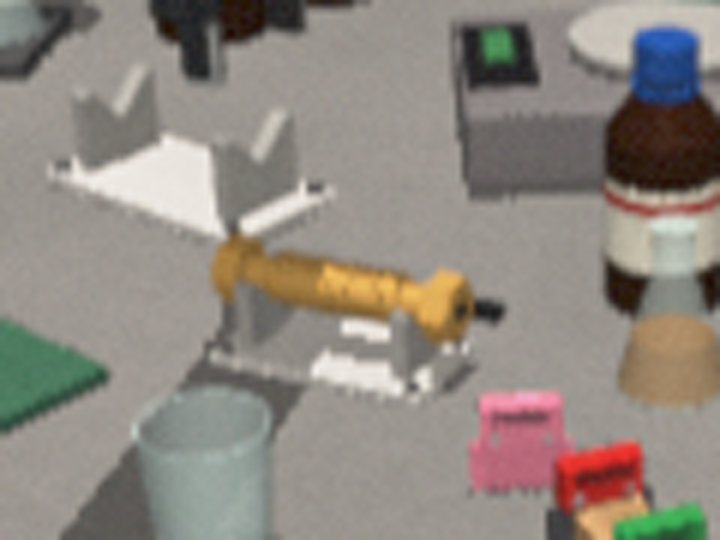

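```bash
cat > crest.py <<'E'
from h import *
from scipy.signal import find_peaks
np.set_printoptions(precision=4,suppress=True,linewidth=150)
def crests(name,yaw,ctr,zax=.048):
    c=load(name); hsv=cv2.cvtColor(np.ascontiguousarray(c['img']),cv2.COLOR_RGB2HSV)
    u=np.array([np.cos(yaw),np.sin(yaw),0]);n=np.array([-u[1],u[0],0]);C=np.array([*ctr,zax])
    # sample along lines parallel to the axis on the z plane, at lateral offset, using saturation map
    sat=hsv[:,:,1].astype(np.float32)
    s=np.arange(-.050,.050,.00025)
    out={}
    for off in (-.0148,-.0142,.0142,.0148):
        pts=np.array([proj(c,C+u*a+n*off) for a in s],np.float32)
        v=cv2.remap(sat,pts[:,0].reshape(1,-1),pts[:,1].reshape(1,-1),cv2.INTER_LINEAR)[0]
        k=(abs(s)<.036); w=v[k]-np.polyval(np.polyfit(s[k],v[k],2),s[k])
        ph=np.angle(np.sum(w*np.exp(-2j*np.pi*s[k]/.006)))   # crest phase
        out[off]=(-ph/(2*np.pi)*6, abs(np.sum(w*np.exp(-2j*np.pi*s[k]/.006)))/k.sum())
    return c,u,n,C,out
E
python3 - <<'E'
from crest import *
y=134.4*np.pi/180
for nm in ('p2','p3'):
    c,u,n,C,out=crests(nm,y,(.5127,.317)); print(nm,out)
# axis from brass silhouettes: journal edges and hex ends, p2 zoom
c=load('p2'); Z=lambda x,y:((x+.5)/4-.5+240,(y+.5)/4-.5+80)
C=np.array([.5127,.317,.048]);u=np.array([np.cos(y),np.sin(y),0]);n=np.array([-u[1],u[0],0])
def rel(p,z=.048): q=plane(c,Z(*p),z)-C; return q@u*1000,q@n*1000
for nm,p in dict(jl=(287,210),jr=(396,210),jl2=(292,700),jr2=(391,700),cl1=(262,262),cr1=(422,257),cl2=(272,641),cr2=(412,641)).items(): print(nm,np.round(rel(p),2))
print('hex inner top edge(z .066)',rel((343,165),.066))
E
```

```text
p2 {-0.0148: (np.float64(-1.0013861913286184), np.float64(44.29213576522083)), -0.0142: (np.float64(-0.9497252804394335), np.float64(38.064879956286134)), 0.0142: (np.float64(2.0097682579706273), np.float64(13.259614794774121)), 0.0148: (np.float64(2.0211951476581644), np.float64(26.316984115485262))}
p3 {-0.0148: (np.float64(-1.0371365950880542), np.float64(28.183781452094323)), -0.0142: (np.float64(-0.881780221956201), np.float64(10.30729189405778)), 0.0142: (np.float64(1.94058034684672), np.float64(1.2444261521359945)), 0.0148: (np.float64(1.8872183537242524), np.float64(9.343892284463434))}
jl [47.94 10.89]
jr [ 47.94 -10.18]
jl2 [-57.14  11.04]
jr2 [-57.1  -10.47]
cl1 [37.91 15.9 ]
cr1 [ 38.88 -15.37]
cl2 [-43.12  15.18]
cr2 [-43.08 -14.8 ]
hex inner top edge(z .066) (np.float64(57.89918959455838), np.float64(0.0818029503611916))
```

Run:
```python
from crest import *
y=134.4*np.pi/180
c=load('p2'); Z=lambda x,y:((x+.5)/4-.5+240,(y+.5)/4-.5+80)
C=np.array([.5127,.317,.048]);u=np.array([np.cos(y),np.sin(y),0]);n=np.array([-u[1],u[0],0])
def rel(p,z=.048): q=plane(c,Z(*p),z)-C; return np.round([q@u*1000,q@n*1000],2)
for p in ((203,670),(485,668),(184,88),(503,85)): print('plate',rel(p,.008))
for p in ((243,678),(440,678)): print('tab',rel(p,.0505))
save(load('p3'),'p3_z',(280,140,370,340),4)
save(c,'p2_f',(270,80,360,400),3)
d=load('p1')
```

```text
plate [-69.44  34.73]
plate [-68.79 -35.33]
plate [69.48 34.53]
plate [ 70.08 -34.57]
tab [-50.64  21.38]
tab [-50.58 -20.79]
```

View pics/p3_z.png

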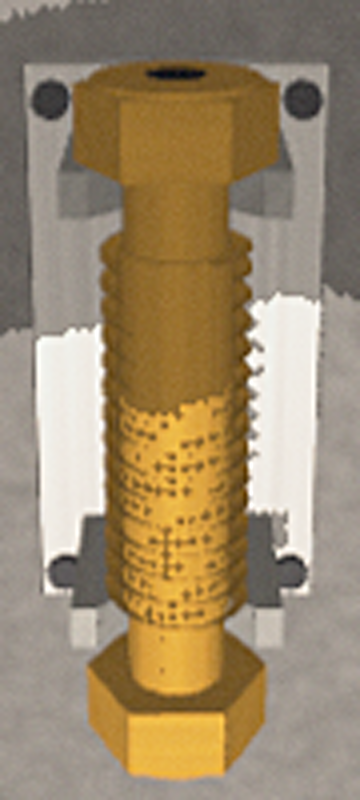

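```bash
echo
python3 - <<'E'
from crest import *
y=134.4*np.pi/180
c=load('p3'); Z=lambda x,y:((x+.5)/4-.5+280,(y+.5)/4-.5+140)
C=np.array([.5127,.317,.048]);u=np.array([np.cos(y),np.sin(y),0]);n=np.array([-u[1],u[0],0])
def rel(p,z=.048): q=plane(c,Z(*p),z)-C; return np.round([q@u*1000,q@n*1000],2)
for nm,p in dict(far_in=(175,183),far_out=(175,97),near_in=(178,712),near_out=(178,776)).items(): print(nm,rel(p,.066))
for p in ((25,67),(326,65),(312,593),(43,593)): print('plate',rel(p,.008))
for p in ((85,628),(270,626)): print('tab',rel(p,.0505))
# brightness profile along the top line
g=cv2.cvtColor(np.ascontiguousarray(c['img']),cv2.COLOR_RGB2GRAY).astype(np.float32)
for nm in ('p2','p3'):
  c=load(nm); g=cv2.cvtColor(np.ascontiguousarray(c['img']),cv2.COLOR_RGB2GRAY).astype(np.float32)
  for z in (.064,.066):
    s=np.arange(-.085,.085,.0005); acc=0
    for off in (-.006,-.004,-.002,0,.002,.004,.006):
        P=np.array([proj(c,C+u*a+n*off+[0,0,z-.048]) for a in s],np.float32); acc=acc+cv2.remap(g,P[:,0][None],P[:,1][None],cv2.INTER_LINEAR)[0]
    dv=np.diff(acc/7)/.5; k=np.argsort(-abs(dv))[:200]; pk,_=find_peaks(abs(dv),height=6,distance=4)
    print(nm,z,[(round(float(s[i])*1000+.25,1),round(float(dv[i]),0)) for i in pk if abs(s[i])>.04])
E
```

```text
far_in [58.06  0.18]
far_out [74.69  0.13]
near_in [-61.46  -0.1 ]
near_out [-78.31  -0.06]
plate [69.56 34.62]
plate [ 69.85 -34.25]
plate [-68.96 -35.01]
plate [-68.83  35.13]
tab [-50.68  20.93]
tab [-50.23 -20.94]
p2 0.064 [(-79.8, 15.0), (-63.7, -65.0), (-58.7, 48.0), (-41.7, 11.0), (44.3, 34.0), (57.8, 23.0), (75.3, -84.0)]
p2 0.066 [(-78.2, 15.0), (-62.2, -67.0), (-57.7, 49.0), (-40.7, 11.0), (44.8, 37.0), (58.3, 26.0), (75.3, -86.0)]
p3 0.064 [(-80.8, 15.0), (-62.7, -59.0), (-57.7, 42.0), (-41.2, -18.0), (41.3, -9.0), (75.3, -31.0), (77.8, -39.0), (79.8, 34.0)]
p3 0.066 [(-79.2, 15.0), (-61.2, -59.0), (-56.2, 43.0), (-40.2, -17.0), (42.8, 11.0), (75.8, -31.0), (78.3, -37.0), (80.3, 34.0)]
```

Run:
```python
from h import *
im=cv2.imread('pics/g1.png')[180:470,320:460]; 
im=cv2.resize(im,None,fx=4,fy=2,interpolation=cv2.INTER_CUBIC)
g=cv2.createCLAHE(4,(4,4)).apply(im[:,:,2]); cv2.imwrite('pics/g1z.png',g)
c=load('p3'); im=c['img'][190:305,300:350,::-1]; im=cv2.resize(im,None,fx=10,fy=5,interpolation=cv2.INTER_CUBIC); g=cv2.createCLAHE(4,(4,4)).apply(im[:,:,1]); cv2.imwrite('pics/p3t.png',g)
```

```text
(no output)
```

View pics/g1z.png

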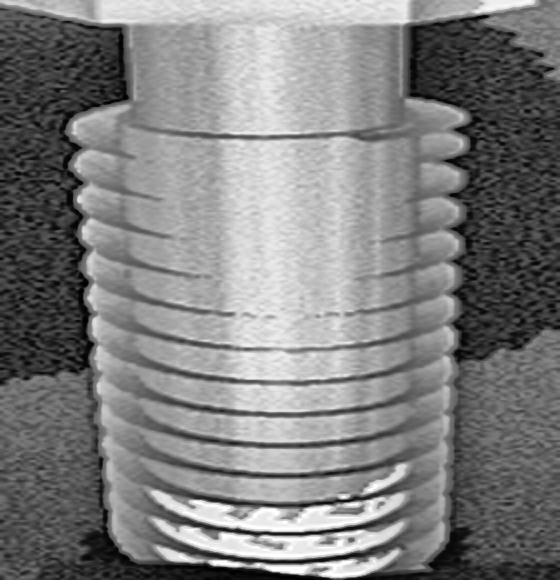

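View pics/p3t.png

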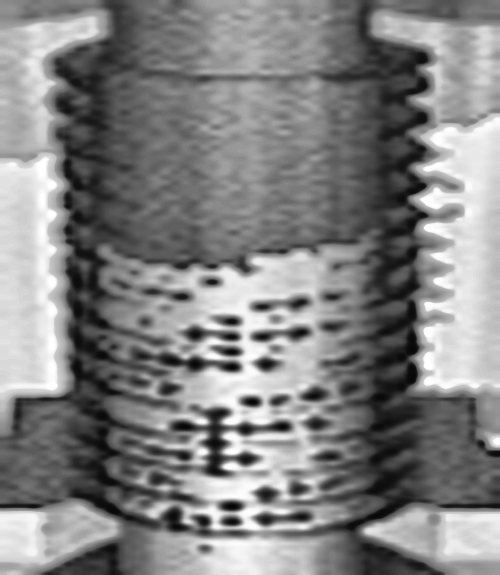

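Run:
```python
import cv2,numpy as np
g=cv2.GaussianBlur(cv2.imread('pics/g1z.png',0),(9,3),0).astype(int)
for r0 in (350,383,414,445):
    out={}
    for sgn in (1,-1):
        rr=r0+0
        # refine at the centre
        x=270; rr=rr-5+int(np.argmin(g[rr-5:rr+6,x]))
        while 120<x<420:
            out[x]=rr; x+=sgn*4; k=np.arange(rr-3,rr+4); rr=int(k[np.argmin(g[k,x]+2*abs(k-rr))])
    print(r0,[(x,out[x]) for x in sorted(out) if (x-270)%20==0])
```

```text
350 [(130, 329), (150, 333), (170, 338), (190, 342), (210, 345), (230, 347), (250, 349), (270, 349), (290, 350), (310, 349), (330, 349), (350, 347), (370, 344), (390, 340), (410, 335)]
383 [(130, 360), (150, 364), (170, 370), (190, 375), (210, 378), (230, 380), (250, 381), (270, 382), (290, 382), (310, 382), (330, 381), (350, 379), (370, 376), (390, 372), (410, 366)]
414 [(130, 390), (150, 396), (170, 401), (190, 406), (210, 409), (230, 412), (250, 413), (270, 414), (290, 414), (310, 414), (330, 413), (350, 410), (370, 408), (390, 403), (410, 398)]
445 [(130, 420), (150, 427), (170, 432), (190, 436), (210, 440), (230, 443), (250, 444), (270, 445), (290, 445), (310, 445), (330, 443), (350, 441), (370, 438), (390, 433), (410, 427)]
```

Both hexes are past the supports and the journals rest in both V's. The spindle sits at −2 to −2.5 mm along the cradle axis. The thread is left-handed, so the top groove is at −2.5. Next I'll take a second view of the red comb.

Run:
```python
from h import *
np.set_printoptions(precision=4,suppress=True)
print(r.ik([.5684,.058,.15],[np.pi,0,np.pi/2]))
r.movep([.5684,.058,.15],[np.pi,0,np.pi/2]); r.sleep(.3)
o=telemetry.observe(); print(o['time_s'],o['position'],o['ee_rot'],o['joint_pos'],o['ft_force'])
c=cam('wrist'); shut(c,'rk'); save(c,'rk',scale=1.25); save(c,'rk_z',(260,180,390,330),5)
```

```text
[ 0.2771  0.3771 -0.5368  1.8407  0.2279  0.985  -0.3558]
18.5333 [0.5683 0.0596 0.1501] [ 3.1415 -0.0005  1.5735] [ 0.2756  0.3771 -0.5381  1.8406  0.2279  0.9851 -0.3558] [ 0.04    0.1865 -0.8653]
```

View pics/rk_z.png

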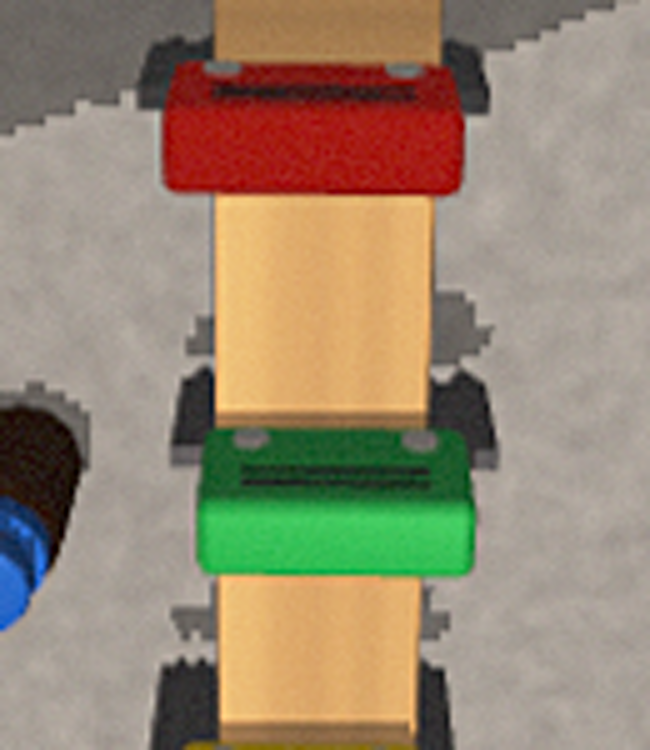

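Run:
```python
from h import *
np.set_printoptions(precision=4,suppress=True)
a=load('wr');b=load('rk')
W=lambda x,y:((x+.5)/4-.5+280,(y+.5)/4-.5+140); Z=lambda x,y:((x+.5)/5-.5+260,(y+.5)/5-.5+180)
print(tri([(a,W(86,242)),(b,Z(164,193))]),tri([(a,W(271,242)),(b,Z(464,193))]))
for p in ((164,193),(464,193),(164,112),(464,112)): print(plane(b,Z(*p),.066))
o=telemetry.observe();print(o['position'])
```

```text
(array([0.5471, 0.0512, 0.0676]), [np.float64(9.958609570722493e-05), np.float64(9.958609570739453e-05)]) (array([0.5899, 0.0516, 0.0685]), [np.float64(8.167456412803822e-05), np.float64(8.167456412814543e-05)])
[0.5469 0.0506 0.066 ]
[0.5902 0.0507 0.066 ]
[0.5472 0.063  0.066 ]
[0.5899 0.063  0.066 ]
[0.5683 0.0591 0.15  ]
```

Run:
```python
from h import *
np.set_printoptions(precision=4,suppress=True)
P=[.5685,.0578]; 
r.movel([*P,.07],v=.15,frame=None)
h=r.movel([*P,.044],v=.06,until_force=5); r.sleep(.2); o=telemetry.observe(); print(h,o['time_s'],o['position'],o['ee_rot'],o['ft_force'])
r.close_gripper(); o=telemetry.observe(); print(o['time_s'],o['position'],o['width'],o['ft_force'])
c=cam('wrist'); shut(c,'cg'); save(c,'cg',scale=1.25)
```

```text
False 20.05 [0.5689 0.0579 0.0444] [ 3.1408 -0.0001  1.5709] [-0.1746 -0.1977 -0.0123]
20.5167 [0.569  0.0579 0.0445] 0.04298054170353353 [-0.1562 -0.6074  2.0556]
```

View pics/cg.png

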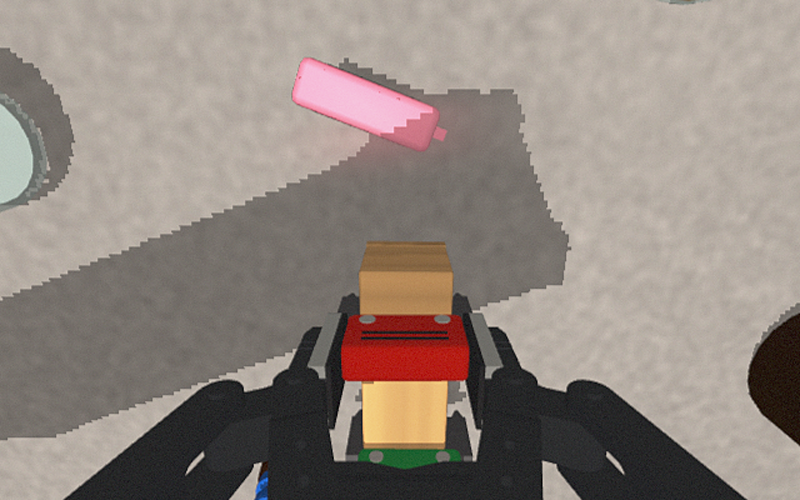

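Run:
```python
from h import *
np.set_printoptions(precision=4,suppress=True)
r.movel([.569,.0579,.06],v=.06); r.movel([.569,.0579,.17],v=.2)
o=telemetry.observe(); print(o['time_s'],o['width'],o['ft_force'])
y=44.4*np.pi/180
print(r.ik([.5144,.3152,.16],[np.pi,0,y]))
r.movep([.5144,.3152,.16],[np.pi,0,y]); r.movel([.5144,.3152,.109],v=.12); r.sleep(.3)
o=telemetry.observe(); print(o['time_s'],o['position'],o['ee_rot'],o['width'],o['joint_pos'])
c=cam('wrist'); shut(c,'h1'); save(c,'h1',scale=1.25); save(c,'h1_z',(230,180,420,330),4)
```

```text
21.6833 0.04292394300476532 [-0.2642 -0.4884 -1.5024]
[-0.2094  0.4171 -0.5033  1.7568  0.2304  1.0265 -1.5926]
23.7 [0.5149 0.3156 0.1099] [ 3.1411 -0.0016  0.775 ] 0.042807654843168036 [-0.2273  0.478  -0.4844  1.7898  0.2693  0.9378 -1.6216]
```

View pics/h1_z.png

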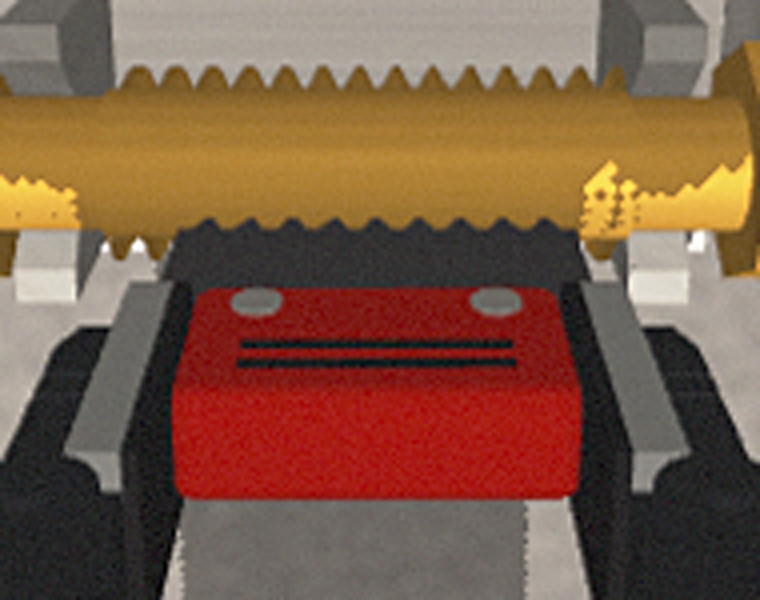

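View pics/h1.png

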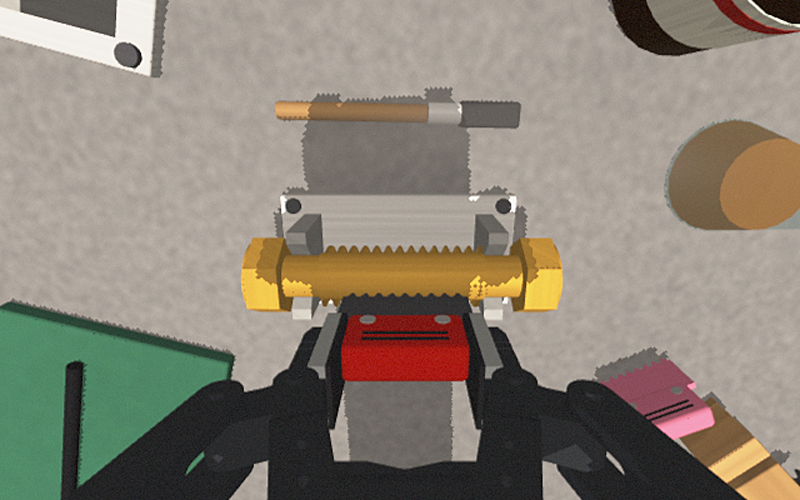

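```bash
cat > rel.py <<'E'
from h import *
from scipy.signal import find_peaks
np.set_printoptions(precision=2,suppress=True,linewidth=160)
def measure(name,tiprow,crow,zoom=8,verbose=True):
    pass
E
python3 - <<'E'
from h import *
c=load('h1')
g=c['img'][:,:,::-1][190:250,240:410]; g=cv2.resize(g,None,fx=4.6,fy=9,interpolation=cv2.INTER_CUBIC); cv2.imwrite('pics/h1_t.png',g)
E
```

```text
(no output)
```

View pics/h1_t.png

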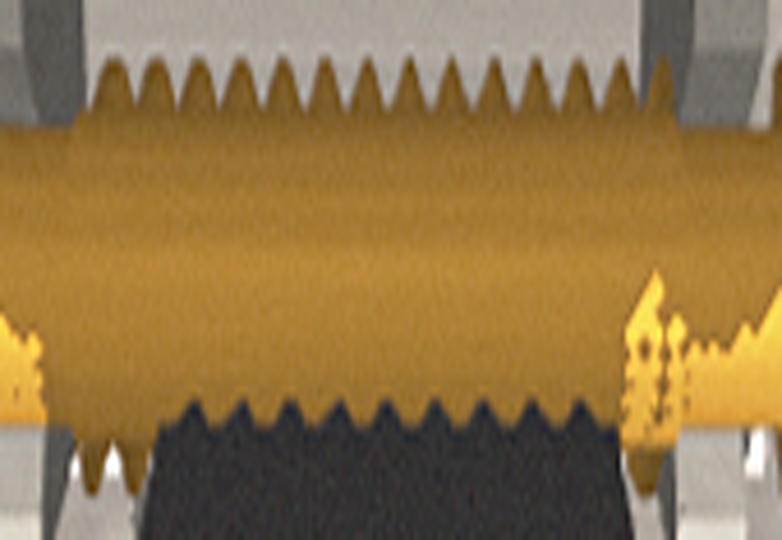

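```bash
cat > rel.py <<'E'
from h import *
np.set_printoptions(precision=3,suppress=True,linewidth=160)
yaw=134.4*np.pi/180; u=np.array([np.cos(yaw),np.sin(yaw),0]); n=np.array([-u[1],u[0],0]); C=np.array([.5127,.317,.048])
def S(p): return (p-C)@u*1000
def tipface(c,uv,tcp,face=.002):
    # plane of the comb's camera-side face: normal = tool x
    m=np.array([np.cos(yaw-np.pi/2),np.sin(yaw-np.pi/2),0]); d=ray(c,uv); P0=np.array(tcp)+m*face
    return c['c']+d*((P0-c['c'])@m)/(d@m)
def sil(c,uv,side,R=.016,hand=-1):
    """groove/crest axial position on TOP line from silhouette crest; side=+1 toward camera (near), -1 far"""
    m=np.array([np.cos(yaw-np.pi/2),np.sin(yaw-np.pi/2),0])  # toward camera; = -n
    v=c['c']-C; a=v@m; b=v[2]; phi=np.arctan2(a,b); D=np.hypot(a,b); g=np.arccos(R/D)
    th=phi+side*g      # angle from vertical toward camera (m)
    P=C+R*(np.sin(th)*m+np.cos(th)*np.array([0,0,1]))
    q=plane(c,uv,P[2]) if abs(np.cos(th))>0 else None
    # rotation about +u takes z -> -n = m : right handed crest advances +6*th/2pi
    return S(q), S(q)-hand*6*th/(2*np.pi), np.degrees(th), (q-P)@m*1000
E
python3 - <<'E'
from rel import *
c=load('h1'); o=telemetry.observe(); tcp=o['position']; print(tcp,S(tcp))
px=lambda x,y:((x+.5)/4.6-.5+240,(y+.5)/9-.5+190)
T=[tipface(c,px(x,402),tcp) for x in (195,243,291,340,387,435,483,532,580)]
print('tips s',np.array([S(t) for t in T]),'z',np.mean([t[2] for t in T]),'mean',np.mean([S(t) for t in T]))
F=[sil(c,px(x,60),-1) for x in (115,157,199,241,284,325,367,410,452,494,536,578,621,662)]
for hand in(-1,1):
  F=[sil(c,px(x,60),-1,hand=hand) for x in (115,157,199,241,284,325,367,410,452,494,536,578,621,662)]
  print('far raw mean',np.mean([f[0] for f in F]),'top mean',np.mean([f[1] for f in F]),F[0],F[-1])
  N=[sil(c,px(x,493),1,hand=hand) for x in (92,133,648)]; print('near',N)
E
```

```text
[0.515 0.316 0.11 ] -2.5215317773025054
tips s [ 19.909  13.956   8.003   1.926  -3.902  -9.853 -15.804 -21.879 -27.829] z 0.0763813089979907 mean -3.941469323079414
far raw mean -4.141483301835928 top mean -5.216988519989263 (np.float64(32.548468320893924), np.float64(31.47296310274059), np.float64(-64.53031308920015), np.float64(33.0149371601779)) (np.float64(-40.79669243185967), np.float64(-41.87219765001301), np.float64(-64.53031308920015), np.float64(32.969707706710295))
near [(np.float64(39.97815093701154), np.float64(41.76329304320991), np.float64(107.10852637190229), np.float64(-34.76430897421653)), (np.float64(33.87908133674085), np.float64(35.664223442939225), np.float64(107.10852637190229), np.float64(-34.76849862328928)), (np.float64(-42.74410483761588), np.float64(-40.95896273141751), np.float64(107.10852637190229), np.float64(-34.82113357943004))]
far raw mean -4.141483301835928 top mean -3.0659780836825905 (np.float64(32.548468320893924), np.float64(33.62397353904726), np.float64(-64.53031308920015), np.float64(33.0149371601779)) (np.float64(-40.79669243185967), np.float64(-39.72118721370633), np.float64(-64.53031308920015), np.float64(32.969707706710295))
near [(np.float64(39.97815093701154), np.float64(38.19300883081317), np.float64(107.10852637190229), np.float64(-34.76430897421653)), (np.float64(33.87908133674085), np.float64(32.09393923054248), np.float64(107.10852637190229), np.float64(-34.76849862328928)), (np.float64(-42.74410483761588), np.float64(-44.52924694381425), np.float64(107.10852637190229), np.float64(-34.82113357943004))]
```

Run:
```python
from rel import *
c=load('h1')
px=lambda x,y:((x+.5)/4.6-.5+240,(y+.5)/9-.5+190)
for hand in(-1,1):
  F=[sil(c,px(x,60),1,hand=hand) for x in (115,157,199,241,284,325,367,410,452,494,536,578,621,662)]
  print('top-of-img raw mean',np.mean([f[0] for f in F]),'on top',np.mean([f[1] for f in F]),F[0],F[-1])
  N=[sil(c,px(x,493),-1,hand=hand) for x in (92,133,648)]; print('bottom',N)
```

```text
top-of-img raw mean -4.158847081870778 on top -2.3737049756724073 (np.float64(34.68241520587445), np.float64(36.46755731207282), np.float64(107.10852637190229), np.float64(-0.30564114486207217)) (np.float64(-42.96332975525166), np.float64(-41.178187649053285), np.float64(107.10852637190229), np.float64(-0.3535226216034347))
bottom [(np.float64(37.55088781856008), np.float64(36.47538260040674), np.float64(-64.53031308920015), np.float64(0.4648401453950456)), (np.float64(31.789628904783886), np.float64(30.71412368663055), np.float64(-64.53031308920015), np.float64(0.4608825494585565)), (np.float64(-40.58960977931954), np.float64(-41.66511499747288), np.float64(-64.53031308920015), np.float64(0.41116289873864403))]
top-of-img raw mean -4.158847081870778 on top -5.943989188069151 (np.float64(34.68241520587445), np.float64(32.89727309967608), np.float64(107.10852637190229), np.float64(-0.30564114486207217)) (np.float64(-42.96332975525166), np.float64(-44.74847186145003), np.float64(107.10852637190229), np.float64(-0.3535226216034347))
bottom [(np.float64(37.55088781856008), np.float64(38.62639303671342), np.float64(-64.53031308920015), np.float64(0.4648401453950456)), (np.float64(31.789628904783886), np.float64(32.86513412293722), np.float64(-64.53031308920015), np.float64(0.4608825494585565)), (np.float64(-40.58960977931954), np.float64(-39.5141045611662), np.float64(-64.53031308920015), np.float64(0.41116289873864403))]
```

Run:
```python
from rel import *
c=load('h1'); o=telemetry.observe(); print(o['position'],o['ee_rot'],S(o['position']), o['time_s'],c['t'])
print('cam S',S(c['c']),c['c'], 'axis', c['R'][:,2], c['R'][:,2]@u*1000)
c2=cam('wrist'); shut(c2,'h2'); print('cam2 S',S(c2['c']),c2['R'][:,2]@u*1000)
print(telemetry.observe()['ee_rot'])
```

```text
[0.515 0.316 0.11 ] [ 3.141 -0.001  0.775] -2.5215317773025054 23.75 23.7
cam S -3.845349293936892 [0.572 0.37  0.253] axis [-0.218 -0.214 -0.952] -0.2578066057985644
cam2 S -3.8122161686111045 -0.18005928376195915
[ 3.141 -0.001  0.775]
```

Run:
```python
from rel import *
np.set_printoptions(precision=5,suppress=True)
for i in range(4): o=telemetry.observe(); print(o['time_s'],o['position'],o['ee_rot'],o['joint_pos'])
d=np.load('pics/h1.npz'); print(d['c'])
c=load('h1'); M=c['R']; 
cc=vision.camera('wrist')['tool_from_camera']; Rt=M@cc[:3,:3].T; print(Ro.from_matrix(Rt).as_euler('xyz'), d['c']-Rt@cc[:3,3])
```

```text
23.8 [0.5147  0.31545 0.1096 ] [ 3.14123 -0.00098  0.77502] [-0.22735  0.47831 -0.48425  1.79025  0.26933  0.93772 -1.62167]
23.8 [0.5147  0.31545 0.1096 ] [ 3.14123 -0.00098  0.77502] [-0.22735  0.47831 -0.48425  1.79025  0.26933  0.93772 -1.62167]
23.8 [0.5147  0.31545 0.1096 ] [ 3.14123 -0.00098  0.77502] [-0.22735  0.47831 -0.48425  1.79025  0.26933  0.93772 -1.62167]
23.8 [0.5147  0.31545 0.1096 ] [ 3.14123 -0.00098  0.77502] [-0.22735  0.47831 -0.48425  1.79025  0.26933  0.93772 -1.62167]
[0.57232 0.37001 0.2525 ]
[ 3.14112 -0.00161  0.77498] [0.51495 0.31561 0.10993]
```

Run:
```python
from rel import *
np.set_printoptions(precision=5,suppress=True)
cc=vision.camera('wrist')['tool_from_camera']; print(cc)
c=load('h1');R=Ro.from_euler('xyz',[3.14112,-.00161,.77498]).as_matrix(); print(R,R@cc[:3,3])
print(telemetry.observe()['time_s'])
```

```text
[[-0.00054 -0.95157 -0.30744  0.07928]
 [ 1.      -0.0005  -0.00021  0.00135]
 [ 0.00005 -0.30745  0.95157 -0.14244]
 [ 0.       0.       0.       1.     ]]
[[ 0.71443  0.6997   0.00148]
 [ 0.6997  -0.71444  0.00079]
 [ 0.00161  0.00047 -1.     ]] [0.05738 0.05439 0.14257]
23.9
```

The comb's tips and the spindle's grooves are both in one wrist view: tips at x = 195 to 580 and upper crests at 115 to 662 in the crop. The comb needs +1.5 mm along the axis. I'll shift it, lower it to just above the crests and recheck.

Run:
```python
from rel import *
r.movel([.5134,.3163,.102],v=.05); r.sleep(.3)
o=telemetry.observe(); print(o['time_s'],o['position'],S(o['position']),o['ee_rot'])
c=cam('wrist'); shut(c,'h3')
g=c['img'][:,:,::-1][180:250,240:410]; cv2.imwrite('pics/h3_t.png',cv2.resize(g,None,fx=4.6,fy=8,interpolation=cv2.INTER_CUBIC))
```

```text
24.4917 [0.514 0.316 0.102] -1.0348682953199146 [ 3.142 -0.     0.775]
```

View pics/h3_t.png

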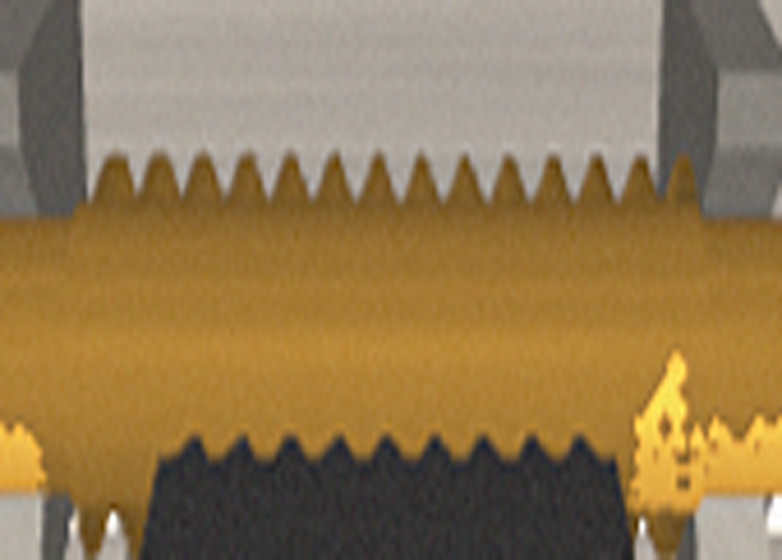

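Run:
```python
from rel import *
c=load('h3'); tcp=telemetry.observe()['position']
px=lambda x,y:((x+.5)/4.6-.5+240,(y+.5)/8-.5+180)
T=[tipface(c,px(x,438),tcp) for x in (195,243,291,340,387,435,483,532,580)]
print('tips s',np.array([S(t) for t in T]),'z',np.mean([t[2] for t in T]),'mean',np.mean([S(t) for t in T]))
F=[sil(c,px(x,155),1) for x in (117,160,203,247,291,335,378,421,465,509,553,597,640,684)]
f=np.array([x[1] for x in F]); print(f,'mean',f.mean(),F[0][3])
print([sil(c,px(x,555),-1)[1] for x in (96,139,668)])
```

```text
tips s [ 21.391  15.453   9.515   3.455  -2.358  -8.294 -14.229 -20.288 -26.222] z 0.06904683081407295 mean -2.397496539793964
[ 36.44   30.545  24.651  18.619  12.587   6.555   0.66   -5.235 -11.267 -17.298 -23.33  -29.362 -35.257 -41.289] mean -2.3558708369226578 -0.24984297017247806
[np.float64(36.009838211510406), np.float64(30.184622808113705), np.float64(-41.47966308347724)]
```

Run:
```python
from rel import *
h=r.movel([.5134,.3163,.090],v=.015,until_force=5)
o=telemetry.observe(); print(h,o['time_s'],o['position'],S(o['position']),o['ft_force'],o['torque'],o['width'],o['ee_rot'])
c=cam('wrist'); shut(c,'k1'); save(c,'k1_z',(230,160,420,310),4)
o=telemetry.observe(); print(h,o['time_s'],o['position'],S(o['position']),o['ft_force'],o['torque'],o['width'],o['ee_rot'])
```

```text
True 25.1 [0.513 0.316 0.094] -1.0237617474214358 [-0.761 -0.079  4.639] [-0.067  0.052 -0.018] 0.0429242670915564 [3.141 0.    0.775]
True 25.15 [0.513 0.316 0.094] -1.0284140894605498 [-0.882 -0.658  5.055] [-0.116  0.064  0.024] 0.04275698479646775 [3.141 0.    0.775]
```

View pics/k1_z.png

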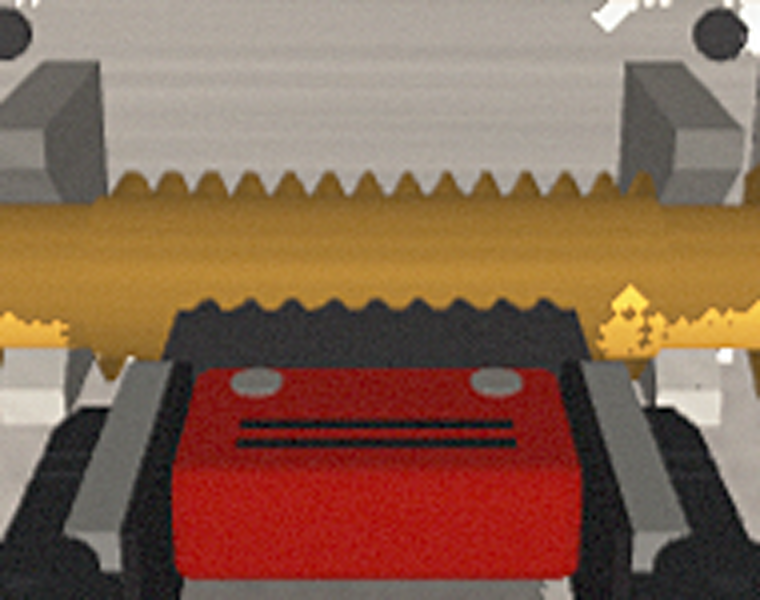

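Run:
```python
from rel import *
np.set_printoptions(precision=5,suppress=True)
o=telemetry.observe(); print(o['position'],o['ft_force'])
p=o['position']
h=r.movel([.5134,.3163,p[2]-.002],v=.006,until_force=3)
for i in range(6):
    o=telemetry.observe(); print(h,o['time_s'],o['position'],o['ft_force'],o['torque'],o['ee_rot']); 
    if i<5: r.sleep(.5)
c=cam('wrist'); shut(c,'k2'); save(c,'k2_z',(230,160,420,310),4)
c=cam('side'); save(c,'k2d',(220,130,340,220),6)
```

```text
[0.51348 0.31633 0.09449] [-0.88241 -0.65782  5.05482]
True 25.3583 [0.51353 0.31641 0.0945 ] [ 0.1113  -0.45053  4.20304] [-0.12385  0.1524  -0.04872] [3.14141 0.00123 0.77475]
True 25.8583 [0.51353 0.31641 0.09447] [-1.03855 -1.13054  4.55422] [-0.13379  0.14467  0.06009] [3.14143 0.00096 0.7748 ]
True 26.3583 [0.5135  0.31638 0.09446] [-0.9039   0.25626  5.55958] [-0.1452   0.19827  0.01852] [3.14143 0.00103 0.7748 ]
True 26.8583 [0.51352 0.3164  0.09446] [-1.58112 -0.54704  4.68631] [-0.0806   0.1457  -0.02114] [3.14142 0.001   0.77481]
True 27.3583 [0.51353 0.31637 0.09446] [-0.95833 -0.5524   5.28952] [-0.10288  0.1311  -0.00128] [3.14141 0.00101 0.77475]
True 27.8583 [0.51352 0.31639 0.09448] [ 0.19428 -0.9051   4.65157] [-0.11843  0.13031 -0.01031] [3.1414  0.00099 0.77476]
```

View pics/k2_z.png

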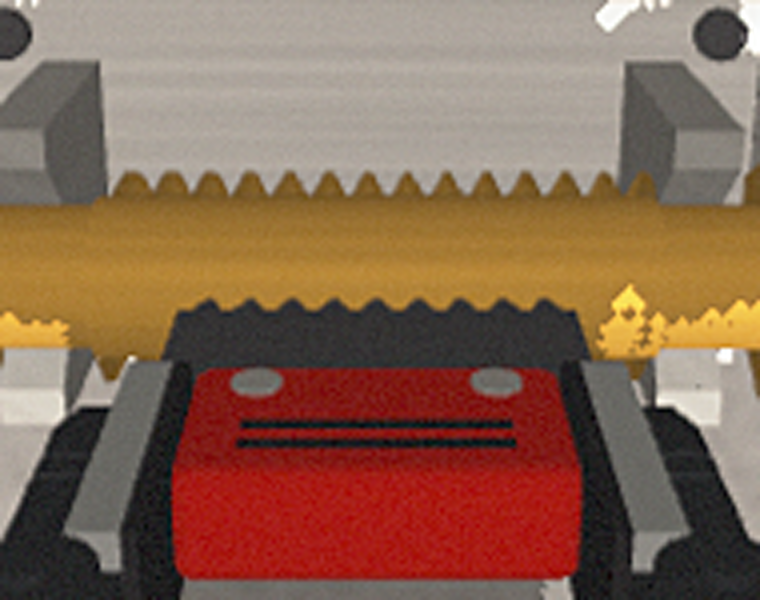

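View pics/k2d.png

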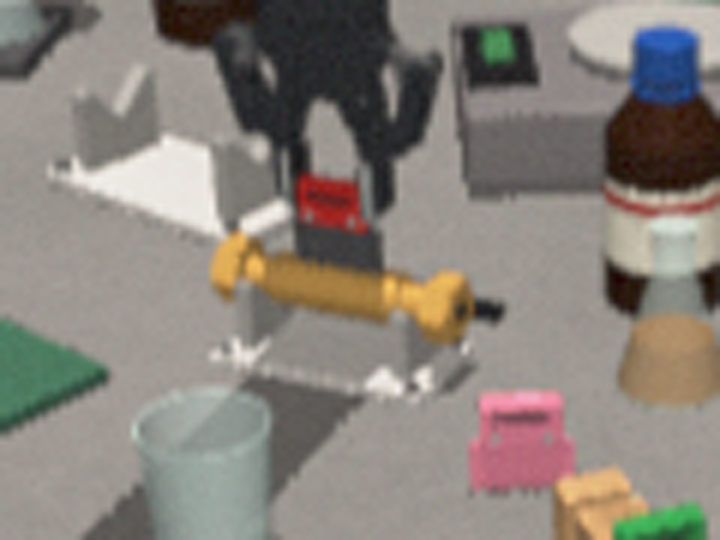

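Run:
```python
from rel import *
c=load('k2'); g=c['img'][:,:,::-1][195:255,240:410]; cv2.imwrite('pics/k2_t.png',cv2.resize(g,None,fx=4.6,fy=9,interpolation=cv2.INTER_CUBIC))
```

```text
(no output)
```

View pics/k2_t.png

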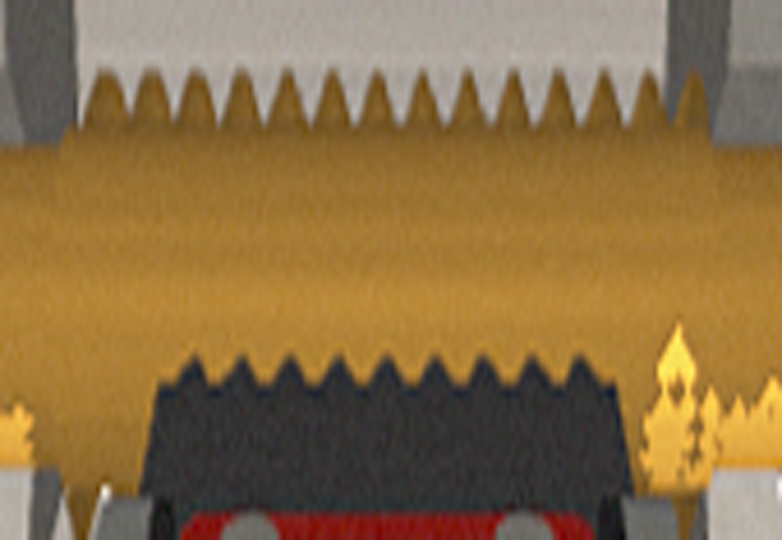

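Run:
```python
from rel import *
c=load('k2'); tcp=telemetry.observe()['position']
px=lambda x,y:((x+.5)/4.6-.5+240,(y+.5)/9-.5+195)
T=[tipface(c,px(x,358),tcp) for x in (195,242,291,339,387,435,483,532,579)]
print('z',np.mean([t[2] for t in T]),'mean',np.mean([S(t) for t in T]))
F=[sil(c,px(x,70),1) for x in (107,152,197,242,288,333,377,422,467,513,558,603,649,694)]
f=np.array([x[1] for x in F]); print('mean',f.mean(),f[0],f[-1],F[0][3])
```

```text
z 0.0615120104398646 mean -2.331921074471613
mean -2.2819941623372384 36.539787366019766 -41.199792664269175 -0.011858433261073834
```

Run:
```python
from rel import *
np.set_printoptions(precision=5,suppress=True)
h=r.movel([.5135,.3164,.0925],v=.006,until_force=4)
for i in range(3):
    o=telemetry.observe(); print(h,o['time_s'],o['position'],o['ft_force'],o['torque']); r.sleep(.8)
# retract
r.movel([.5135,.3164,.105],v=.04); r.movel([.5135,.3164,.17],v=.2)
o=telemetry.observe(); print(o['time_s'],o['width'],o['ft_force'])
y=np.pi/2
r.movep([.569,.0579,.17],[np.pi,0,y]); r.sleep(.2); r.movel([.569,.0579,.095],v=.15); r.sleep(.4)
o=telemetry.observe(); print(o['time_s'],o['position'],o['ee_rot'],o['width'])
c=cam('wrist'); shut(c,'b1'); save(c,'b1_z',(220,180,430,330),3.8)
c=cam('side'); shut(c,'b1d'); save(c,'b1d',(285,180,385,260),7)
```

```text
True 28.175 [0.51354 0.31641 0.09449] [-0.14218 -0.63783  4.26597] [-0.07126  0.15244 -0.01006]
True 28.975 [0.51357 0.31643 0.0945 ] [-0.52965 -0.63137  4.19387] [-0.11712  0.1587   0.00103]
True 29.775 [0.51354 0.31643 0.09445] [-0.77582 -0.42515  3.91759] [-0.22055  0.21708  0.01246]
31.4667 0.04261223583531822 [ 0.23844  0.34432 -1.3045 ]
33.8583 [0.56939 0.05789 0.09562] [3.14052 0.00006 1.57068] 0.042647976589551995
```

View pics/b1_z.png

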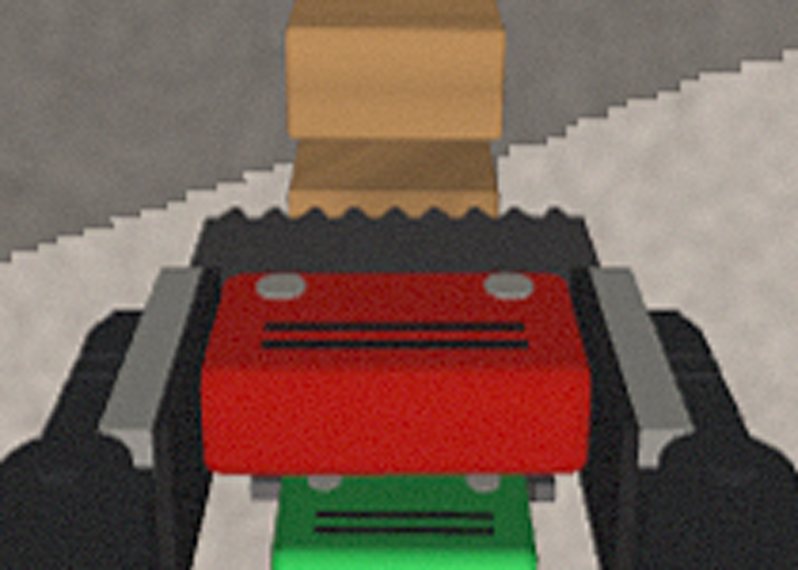

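View pics/b1d.png

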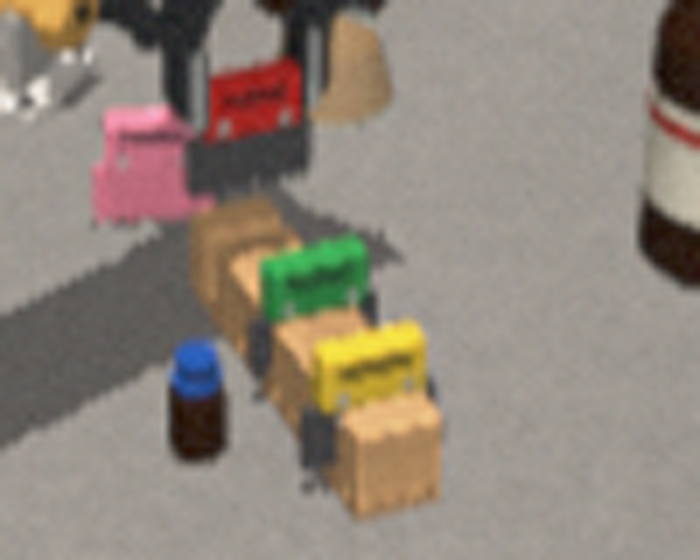

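The comb hangs upright over its empty slot, with teeth at row 212 and the slot at row 175 just ahead of them. I'll lower it in.

Run:
```python
from rel import *
np.set_printoptions(precision=5,suppress=True)
P=[.569,.0579]
h=r.movel([*P,.060],v=.05,until_force=6); o=telemetry.observe(); print(h,o['time_s'],o['position'],o['ft_force'],o['torque'])
if not h:
    h=r.movel([*P,.0440],v=.03,until_force=4); r.sleep(.2); o=telemetry.observe(); print(h,o['time_s'],o['position'],o['ft_force'],o['torque'])
c=cam('wrist'); save(c,'b2_z',(220,180,430,330),3.8)
c=cam('side'); save(c,'b2d',(285,180,385,260),7)
```

```text
False 34.8083 [0.56926 0.05805 0.06015] [ 0.00343 -0.64009 -0.62397] [0.01629 0.04329 0.02319]
True 35.525 [0.56861 0.05775 0.04444] [-0.0061  -0.18311  5.49956] [-0.00905 -0.00162  0.00615]
```

View pics/b2_z.png

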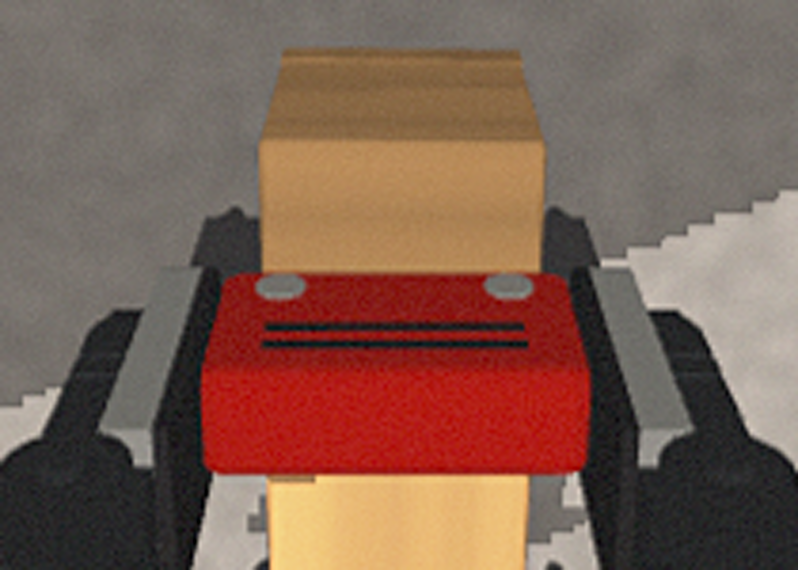

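View pics/b2d.png

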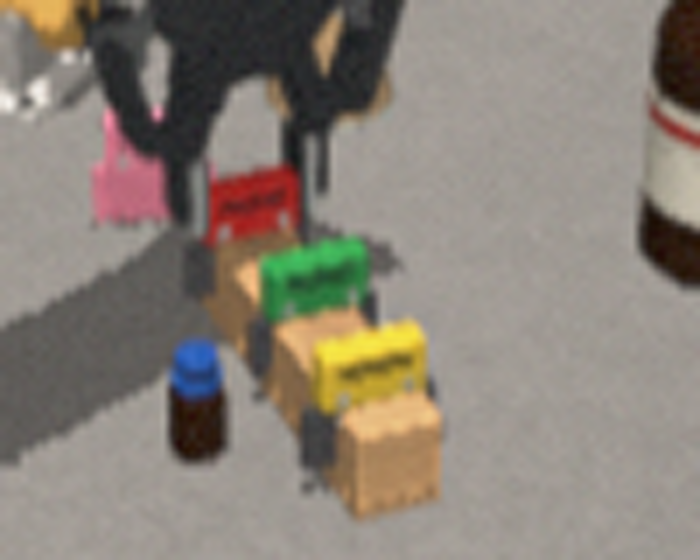

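Seated at the same height it was taken from (TCP 0.0444). I'll release, retreat and check.

Run:
```python
from rel import *
np.set_printoptions(precision=5,suppress=True)
r.ungrasp(); r.movel([.5686,.0578,.18],v=.2); r.sleep(.3)
o=telemetry.observe(); print(o['time_s'],o['position'],o['width'],o['ft_force'])
c=cam('wrist'); shut(c,'e1'); save(c,'e1_z',(250,130,400,330),3)
c=cam('side'); save(c,'e1d',(210,120,430,370),3)
s=cam('scene'); save(s,'e1s',(230,110,430,260),4)
```

```text
37.2583 [0.56783 0.05774 0.17874] 0.0851658948822535 [-0.01492 -0.23008  0.39001]
```

View pics/e1_z.png

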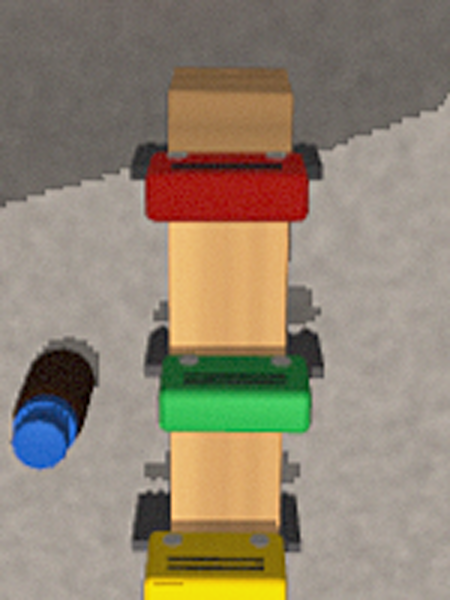

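View pics/e1d.png

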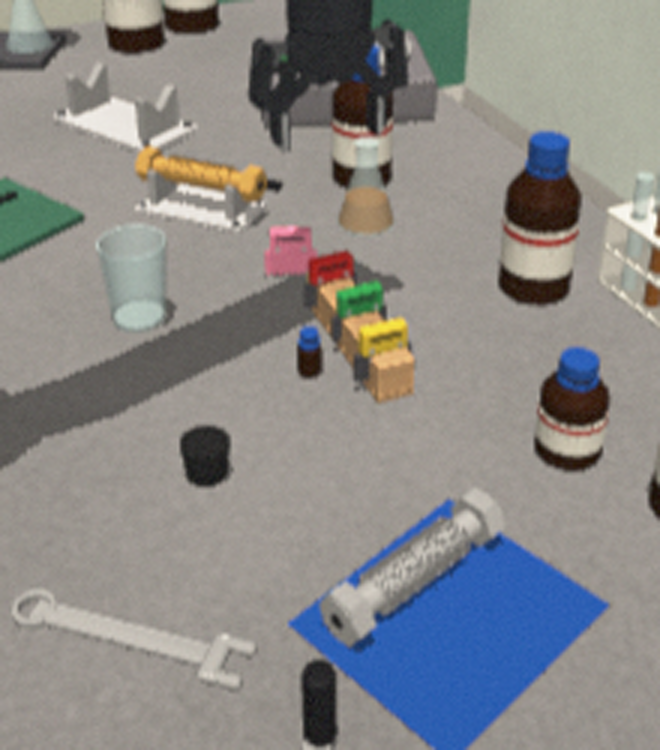

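View pics/e1s.png

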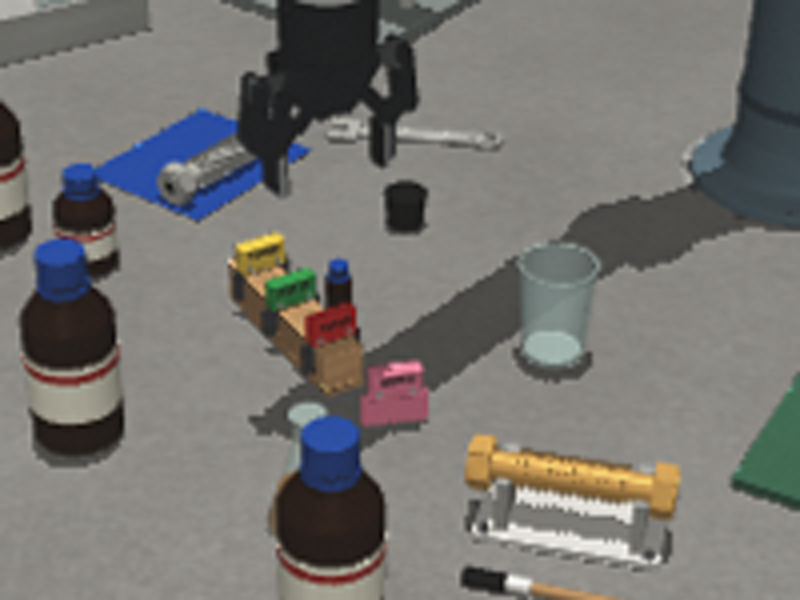

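The red comb stands upright in its slot (wrist crop (227,187)). The brass spindle lies in both V's (side crop (200,175)), and everything else is in place. Handing in.

Run:
```python
from h import *
ticket.sign_off(); print(telemetry.observe()['time_s'])
```

```text
the job is handed in; nothing more can be done
the job is handed in; nothing more can be done
```

The job is done and handed in at about 37 s. The brass spindle is in the cradle and the red comb is back upright in its slot.

- **Spindle:** I laid it in the cradle whose plate measured about 139 × 69 mm. It touched down with the tool at 36.3 mm, against 36 mm expected. The last side and scene pictures show it resting in both V supports.
- **Comb in the thread:** I lined the comb up in one wrist view, moving it 1.5 mm along the axis. At contact the teeth were within 0.1 mm of the grooves. The tips sat about 60.0 mm above the bench by tool height (60.5 mm expected, 64 mm if riding on the crests). I held it there for over 4 s at about 5 N.
- **Comb in the rack:** It went back to the height it was taken from (44.4 mm, against 44.5 mm when gripped) and stands upright. The yellow and green combs, the steel spindle and the other things in the last pictures looked undisturbed.

Some checks disagreed:
- **Wrist camera:** Its calibration changed by about 2 mm between poses, so I relied on same-picture comparisons for the fit. In that camera the seated tips measured 61.5 mm, about 1.5 mm above the tool-height figure.
- **Spindle position:** Along the cradle axis it read −1.0 to −2.5 mm depending on the method, all within the 4 mm play.
- **Extra pushes:** Two attempts to press slightly harder stopped almost at once, with no further movement and no rise in force. I did not test the seating at a higher force.

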